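# Close up the polisher's drive housing and hold its cover home

### The arm

A 6-joint arm with a two-finger parallel gripper is mounted at the origin on the work surface. World frame = base frame: x ahead of the robot, y to its left, z up, the work surface at z = 0. Lengths are in mm, angles in rad, forces in N, time in s.
With the tool pointing down it reaches from about 350 to 875 mm from the base axis. Payload 4.2 kg.
Tool frame: the origin (TCP) lies at the very end of the fingers, on their centre line; the grasp point (between the pads) lies 19 mm behind it; z points along the fingers, y is the line along which they close (so a half turn about z gives the same grasp; the last joint's range is limited). The gripper opens to 85 mm and grips with 20 to 120 N. Pads are 22 mm wide; open, the fingers measure 114 mm over their backs; the gripper's body (76 mm by 85 mm) begins 54 mm behind the grasp point. The pads swing forward as they close: fully open they stand 13 mm farther back than shut.
Start: joints at [-1.046, 0.385, 0.008, 0, -1.194, -0.259], TCP at [164.192, -603.026, 209.112] pointing down, gripper open.
Joint ranges: [-3.14, 3.14], [-1.21, 2.06], [-1.07, 1.41], [-3.16, 2.05], [-2.99, -0.16], [-3.1, 3.1]. Speed limits (rad/s): [2.79, 2.79, 3.14, 3.14, 3.14, 3.14].

### API

Orientations are given as a unit quaternion [x, y, z, w].
In Python, from bench import arm, optics gives the robot as it stands. The module is installed in compiled form; this text tells all that it offers.
- The arm moves only by the tool step_arm, never from a script. Its argument "motion" is a list of rows, each an object with "dr": the turn, a rotation vector about the tool's x, y, z in units of 8 degrees (1.0 is 8 degrees), a list of three; "slide": the shift along the tool's x, y, z in mm, a list of three; "jaw": the finger opening in mm, from 0 to 85.4. A call has exactly 8 rows; each row is the pose to reach, as a shift and turn from the pose commanded when the call began, along the tool's axes at that moment; what a row does not reach only later rows make up. A row lasts 1/8 s, in which the tool goes at most 62.5 mm and 10.7 degrees, less where a joint would pass 70% of its speed; a pose out of reach is approached as far as the arm can. A call with a gripper value outside its range is refused whole. The fingers move at their own pace and stop on an object; the grip force is fixed at half the most. Time passes only in rows, so rows that repeat a pose let the fingers close, or fill a call up. It gives the time, the measured TCP pose, the force, the opening and the grip force at its end, in the units of the state.
- arm.read_state(): the state, without advancing time (a new reading comes with each control period).
- optics.get_image(name): name is "scene" or "top" or "wrist"; returns the picture (400x640x3 uint8, blue, green, red); there is no depth.
- optics.camera_info(name): a dict with "camera_matrix" (3x3 intrinsics, pixels), "k1" (the pictures are not rectified: a ray, as slopes to the right and down, at radius r is drawn at 1 + k1 r^2 times it, then the intrinsics apply), "view" (4x4, takes a point from world to camera coordinates); the wrist camera has in their place "T_tool_cam" (4x4, takes a point from camera to tool coordinates, whose origin is the TCP and whose axes are the flange's). Camera axes: x right, y up, looking along -z (the intrinsics and any distortion apply to the point x, -y, -z); pixel columns grow to the right and rows downward; lengths in mm; the calibration is good to about 2 mm. A picture is of the moment at which its call begins: read the wrist's pose just before it. camera_info takes no time and is no camera call.
- arm.job_done(): hands the job in; it is judged then, once.
The state is a dict: "clock": time; "joints": joint angles; "joint_vel": joint speeds; "joint_efforts": joint torques, N m; "position": TCP position; "ee_rot": TCP orientation; "contact_force": force on the tool from outside, world axes, zero at the start; "wrist_torque": the same for the moment, N m; "gripper_width": finger opening in mm; "grasp_force": force on a finger pad.
Only numpy, scipy, OpenCV 4.12 (cv2) and the standard library are available. Lean on these libraries where they do the work, as an engineer would, in place of code of your own. Each camera call takes 0.05 s, during which the arm holds its last target. There are 200 camera calls.

### The job

Close up the open drive housing of the bench polisher: fold the inner dust flap down first, then the outer cover, which comes to rest a little raised because the crossbar under its fastener sits across the rail. Turn the quarter-turn fastener clockwise until its slot lines up with the two marks on the cover, then push the cover down fully home on the housing against its springs and finish while still holding it pressed there, so that a workmate can put in the corner screws; leave the things lying around where they are.

Things in the scene. Friction and masses are not known exactly. Their poses are not given: they have to be found in the camera images.
- housing: Fixed green box 240 (x) x 200 (y) x 100 mm high, walls 4 mm, open on top; origin at the centre of its underside, z up. Cover hinges on its +y wall, dust flap on its -y wall. A polishing wheel sticks out of the +x end to 180 mm from the origin, below 95 mm. A 40 mm wide rail crosses inside along x at y = 0, top 4 mm below the rim, with a slot 28 (x) x 11 (y) mm at the centre.
- flap_hinge (a point): Middle of the dust flap's hinge line (fixed on the housing, 94 mm above the bench, at y = -100 mm in the housing's frame). The line runs along the housing's x axis; point axes are the housing's.
- flap (a joint): Angle of the dust flap (steel plate 150 along hinge x 62 x 3 mm): 0 = lying flat in the opening, upper face level with its hinge, reaching to +y of the housing; 1.57 = upright. Starts at 1.0 to 1.3. Stiff hinge: stays where it is left, about 1.5 N at the edge moves it.
- flap_edge (a point): Middle of the flap's free edge, 62 mm from its hinge line, on its upper (outer) face. Site z is the normal of the outer face, which looks away from the opening when the flap stands.
- cover_hinge (a point): Middle of the outer cover's hinge line (fixed on the housing, 100 mm above the bench, at y = +100 mm in the housing's frame). The line runs along the housing's x axis; point axes are the housing's.
- cover (a joint): Angle of the outer cover (aluminium plate 240 along hinge x 200 x 4 mm): 0 = home, flat on the rim, reaching to -y; 1.57 = upright. Starts at 1.4 to 1.65; stiff hinge, stays, 2-3 N at the edge. With the fastener out of line it stops near 0.08, crossbar on the rail; in line (within 0.1 rad) it goes to 0, the last 0.045 against two springs: about 10 N at press_point; let go, it rises.
- press_point (a point): Point on the cover's outer (upper) face, 165 mm from the hinge line and midway along it (35 mm in from the free edge); a good place to push. Site z is the outer normal; the plate's underside is 4 mm below.
- cover_edge (a point): Middle of the cover's free edge on its outer face, 200 mm from the hinge line.
- fastener (a joint): Turn of the fastener in the cover, positive anticlockwise seen from above: 0 = wing, slot line and hidden crossbar lie along the housing's x axis, in line with the two dark marks on the cover and the rail's slot. Starts at 0.8 to 1.4, so turn it clockwise by that; stops at -0.6 and 1.57. Light friction, about 0.05 N m; stays where left.
- fastener_wing (a point): Centre of the fastener's wing, an upright dark steel bar 42 mm long (point x), 12 wide (point y), 24 high (point z), pale slot line along its top. It stands mid-cover, 100 mm from the hinge line, on a disc 34 mm across and 6 mm high. The point is 18 mm above the cover's face; the wing spans 6 to 30 mm above it.
- dapping_block: Bystander: loose steel cube, 45 mm, origin at the centre of its underside. Leave alone.
- jar: Bystander: loose small glass jar, 54 mm across, 62 mm high, origin at the centre of its underside. Leave alone.
- pitch_ring: Bystander: loose rubber ring, 84 mm across, 28 mm high, origin at the centre of its underside. Leave alone.
- hammer: Bystander: loose hammer, 260 mm long, lying along its x axis on the bench, on the cover's hinge side of the housing. Leave alone.

How it is judged:
By the outcome, as a careful person would: the job done as asked, in the order asked, and still so for the second after the job is handed in, while the arm keeps its last pose, push and grip.
It also fails if it takes over 69 s, if anything falls off the work surface, if the arm or the gripper's body presses on something with over 40 N, if the wrist force passes 120 N, or if a joint passes its speed limit or range.

## Working session

There is one attempt and no reset: what is moved stays moved. The work goes in short steps, Python scripts to look and compute and a tool call to move; the robot and the scene stay as the last step left them, time stands still between calls to the robot, and variables do not carry over. Pictures are saved under pics/ and viewed, at most 10 in all, crops included, and the job is handed in when it is done.

Besides the shell and the picture viewer there is one more tool, called after "Request:" by a JSON object that holds its "fn" and its "kwargs", one argument or row to a line. step_arm: Moves the arm, as the interface text tells. Its arguments: {"type":"object","properties":{"motion":{"type":"array","items":{"type":"object","properties":{"dr":{"type":"array","items":{"type":"number"}},"slide":{"type":"array","items":{"type":"number"}},"jaw":{"type":"number"}}}}},"required":["motion"]}

```bash
mkdir -p pics; python3 - <<'E'
from bench import arm, optics
import cv2,numpy as np
print(arm.read_state())
for n in("scene","top"):
    im=optics.get_image(n); cv2.imwrite(f"pics/{n}0.png",im)
for n in("scene","top","wrist"):
    print(n,optics.camera_info(n))
E
```

```text
{'clock': 0.0, 'joints': array([-1.04637161e+00,  3.85557480e-01,  6.64135919e-03, -4.96940839e-04,
       -1.19397700e+00, -2.58616073e-01]), 'joint_vel': array([ 0.00079773, -0.00170207,  0.00122787,  0.00093436,  0.00159735,
       -0.00086018]), 'joint_efforts': array([-9.57484008e-04, -3.92290521e+01,  1.88405210e+01,  4.18633237e+00,
       -4.65627600e-03, -2.01936942e-06]), 'position': array([ 164.04739202, -602.44551331,  208.02744611]), 'ee_rot': array([-1.32422469e-01,  9.91192785e-01,  1.05718917e-03, -1.86595247e-04]), 'contact_force': array([-0.7585453 ,  0.0922257 , -0.37148557]), 'wrist_torque': array([ 0.09825685, -0.01139406, -0.05695293]), 'grasp_force': 0.0, 'gripper_width': 85.37310641405124}
scene {'camera_matrix': array([[504.14380507,   0.        , 322.51295105],
       [  0.        , 504.14380507, 200.10933417],
       [  0.        ,   0.        ,   1.        ]]), 'k1': -0.08036695311703569, 'view': array([[ 7.21112552e-01,  6.92741906e-01, -1.02634836e-02,
        -4.00574777e+02],
       [-4.96858228e-01,  5.27417272e-01,  6.89175538e-01,
         2.0091226
[... 594 characters left out ...]
2947e-02,  9.95752522e-01,
        -1.11273339e+03],
       [ 0.00000000e+00,  0.00000000e+00,  0.00000000e+00,
         1.00000000e+00]])}
wrist {'camera_matrix': array([[316.27647775,   0.        , 319.29330735],
       [  0.        , 316.27647775, 199.67307234],
       [  0.        ,   0.        ,   1.        ]]), 'k1': -0.065139686971296, 'T_tool_cam': array([[-5.51179233e-04,  9.48538098e-01,  3.16662552e-01,
         8.04166617e+01],
       [ 9.99999178e-01,  1.56313419e-04,  1.27236247e-03,
         2.50828224e-01],
       [ 1.15738567e-03,  3.16662993e-01, -9.48537405e-01,
        -1.64997506e+02],
       [ 0.00000000e+00,  0.00000000e+00,  0.00000000e+00,
         1.00000000e+00]])}
```

View pics/scene0.png

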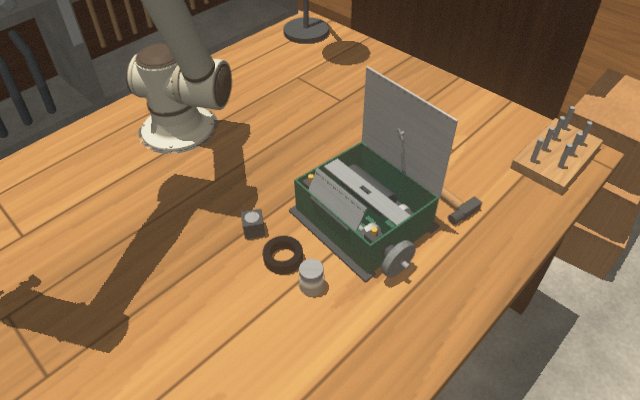

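View pics/top0.png

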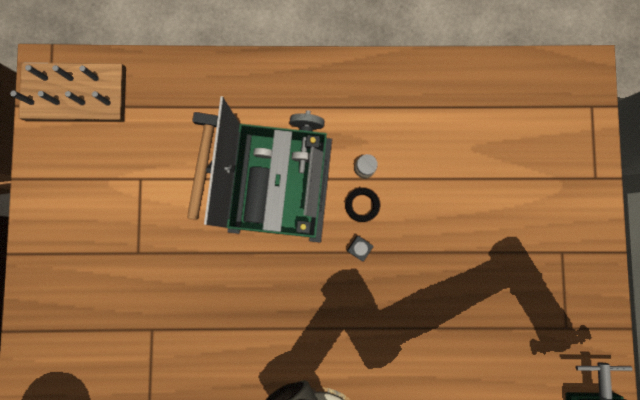

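The scene view shows the housing around (365,210), the cover nearly upright behind it and the flap at (337,200). In the top view the housing is at (280,180), with its wheel at (307,120) pointing to world +x and its y axis to world +y. Next I'll zoom in for corner pixels.

```bash
python3 - <<'E'
import cv2,numpy as np
a=cv2.imread("pics/scene0.png")[60:290,280:480]; b=cv2.imread("pics/top0.png")[90:250,180:340]
a=cv2.resize(a,None,fx=2.6,fy=2.6,interpolation=2)   # 520x598
cv2.imwrite("pics/sc1.png",cv2.resize(cv2.imread("pics/scene0.png")[60:290,280:480],None,fx=2.6,fy=2.6,interpolation=2))
cv2.imwrite("pics/tc1.png",cv2.resize(b,None,fx=3.75,fy=3.75,interpolation=2))
E
```

```text
(no output)
```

View pics/sc1.png

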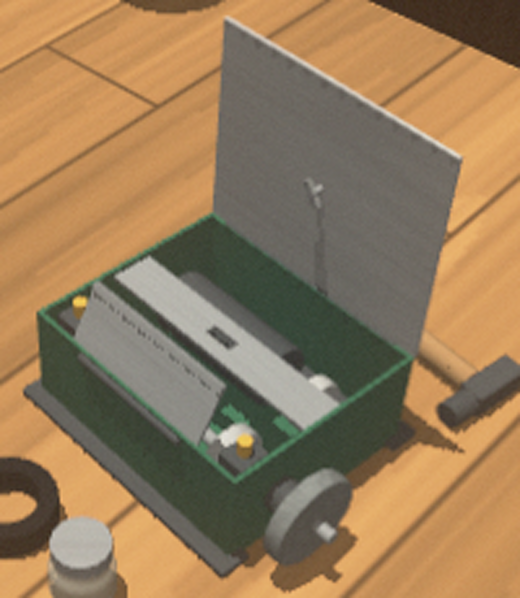

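View pics/tc1.png

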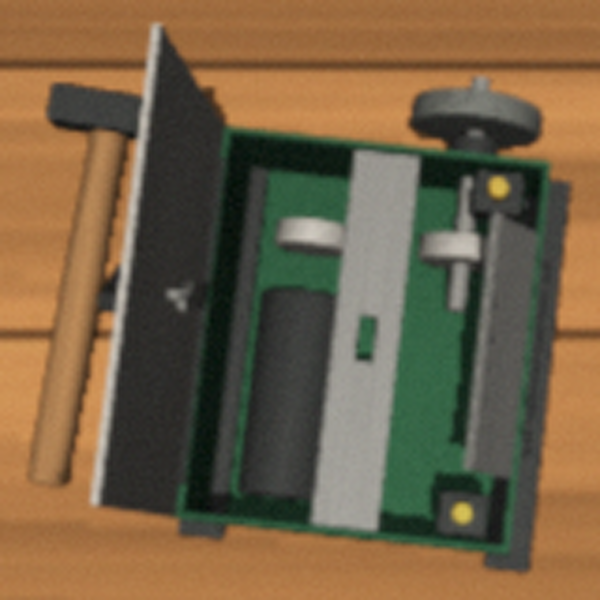

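The crops show these points. Scene crop: rim corners (38,312), (235,480), (412,356), (215,215); cover edge (225,18)-(460,158); flap edge (93,285)-(225,390). Top crop: rim corners (548,162), (225,130), (182,515), (507,549); cover edge (155,25)-(97,503). Now I'll fit the pose.

```bash
cat > h.py <<'E'
from bench import arm, optics
import numpy as np, cv2, json
from scipy.optimize import least_squares
from scipy.spatial.transform import Rotation as R
def proj(n,P,tcp=None):
    c=optics.camera_info(n); P=np.atleast_2d(P)
    V=c["view"] if n!="wrist" else np.linalg.inv(tcp@c["T_tool_cam"])
    q=P@V[:3,:3].T+V[:3,3]; s=np.c_[q[:,0],-q[:,1]]/-q[:,2:]
    s=s*(1+c["k1"]*(s**2).sum(1,keepdims=True)); K=c["camera_matrix"]
    return s*K[0,0]+K[:2,2]
def hous(p): # x,y,yaw -> function housing->world
    r=R.from_euler('z',p[2]).as_matrix()
    return lambda X: np.atleast_2d(X)@r.T+[p[0],p[1],0]
def cover(a,x,rad,n=0): return [x,100-rad*np.cos(a)+n*np.sin(a),100+rad*np.sin(a)+n*np.cos(a)]
def flap(a,x,rad): return [x,-100+rad*np.cos(a),94+rad*np.sin(a)]
def pose():
    s=arm.read_state(); T=np.eye(4); T[:3,:3]=R.from_quat(s["ee_rot"]).as_matrix(); T[:3,3]=s["position"]; return T,s
def target(p,X,psi=0,tilt=0):
    """tool pose: z down, tool x turned psi from housing -y... about housing z"""
    T=np.eye(4)
    # psi=0: tool x = housing -y, tool y = housing -x, tool z = down
    B=np.array([[0,-1,0],[-1,0,0],[0,0,-1]]).T
    T[:3,:3]=R.from_euler('z',p[2]).as_matrix()@R.from_euler('x',tilt).as_matrix()@R.from_euler('z',psi).as_matrix()@B
    T[:3,3]=hous(p)(X)[0]; return T
def delta(T0,T1):
    d=np.linalg.inv(T0)@T1
    return np.round(d[:3,3],1), np.round(np.degrees(R.from_matrix(d[:3,:3]).as_rotvec())/8,2)
E
python3 - <<'E'
from h import *
s=lambda q:np.array(q)/2.6+[280,60]
t=lambda q:np.array(q)/3.75+[180,90]
rs=s([(38,312),(235,480),(412,356),(215,215)]); rt=t([(507,549),(548,162),(225,130),(182,515)])
rim=np.array([[-120,-100,100],[120,-100,100],[120,100,100],[-120,100,100]])
cs=s([(225,18),(460,158)]); ct=t([(97,503),(155,25)])
fs=s([(93,285),(225,390)]); ft=t([(468,470),(497,213)])
def f(v,full=False):
    H=hous(v); C=H([cover(v[3],-120,200),cover(v[3],120,200)]); F=H([flap(v[4],-75,62),flap(v[4],75,62)])
    e=[proj("scene",H(rim))-rs,proj("top",H(rim))-rt,proj("scene",C)-cs,proj("top",C)-ct,proj("scene",F)-fs,proj("top",F)-ft]
    return np.vstack(e).ravel()
r=least_squares(f,[580,80,0,1.5,1.15],loss='soft_l1')
print(r.x); print(np.round(r.fun.reshape(-1,2),1))
json.dump(list(r.x),open("p.json","w"))
E
```

```text
[ 5.93556699e+02  9.36976109e+01 -1.06980696e-01  1.58173530e+00
  1.11112389e+00]
[[-0.8  0.2]
 [ 0.   1.8]
 [ 0.8  0.6]
 [-1.5 -1.2]
 [ 0.3  0.9]
 [ 0.4 -0.5]
 [-0.5 -1.3]
 [-1.8  0.6]
 [-0.4 -0.2]
 [ 0.1  0. ]
 [-0.4  0.4]
 [ 0.3 -0.5]
 [ 0.5 -1.1]
 [-0.5 -1.1]
 [ 0.3 -0.6]
 [-0.  -0.5]]
```

```bash
python3 - <<'E'
from h import *
p=json.load(open("p.json")); T,s=pose(); T[:3,3]=[164.192,-603.026,209.112]
A=target(p,[0,-120,200]); print(delta(T,A), A[:3,3])
# flap waypoints in tool frame relative to A
for a in [1.3,1.11,.9,.7,.5,.3,.15,0,-.03]:
    X=np.array(flap(a,0,55))+[0,-11,0]; print(a,delta(A,target(p,X))[0])
E
```

```text
(array([-553.5,  447.8,    9.9]), array([ 0.01,  0.01, -8.58])) [580.74348877 -25.61635163 200.        ]
1.3 [-23.7   0.   53. ]
1.11 [-33.5   0.   56.7]
0.9 [-43.2   0.   62.9]
0.7 [-51.1   0.   70.6]
0.5 [-57.3   0.   79.6]
0.3 [-61.5   0.   89.7]
0.15 [-63.4   0.   97.8]
0 [-64.   0. 106.]
-0.03 [-64.    0.  107.6]
```

Request:
{"fn": "step_arm", "kwargs": {
  "motion": [
    {"dr":[0,0,-1.2],"slide":[-45,36,1],"jaw":0},
    {"dr":[0,0,-2.4],"slide":[-90,72,2],"jaw":0},
    {"dr":[0,0,-3.6],"slide":[-138,112,3],"jaw":0},
    {"dr":[0,0,-4.8],"slide":[-186,150,4],"jaw":0},
    {"dr":[0,0,-6],"slide":[-234,189,5],"jaw":0},
    {"dr":[0,0,-7.2],"slide":[-282,228,6],"jaw":0},
    {"dr":[0,0,-8.58],"slide":[-330,267,7],"jaw":0},
    {"dr":[0,0,-8.58],"slide":[-378,306,8],"jaw":0}
  ]
}}

```text
clock: 1.1
position: [449.2, -206.6, 201.0]
ee_rot: [-0.669, 0.743, 0.0, -0.0]
contact_force: [1.0, -0.3, 0.3]
gripper_width: 0.1
grasp_force: 0.0
```

```bash
cat > d.py <<'E'
import sys; from h import *
# usage: d.py x y z psi tilt (housing frame)
p=json.load(open("p.json")); T,s=pose(); a=list(map(float,sys.argv[1:]))
print("t",round(s["clock"],2),"F",np.round(s["contact_force"],1),"w",round(s["gripper_width"],1),"g",round(s["grasp_force"],1),"j",np.round(s["joints"],2))
H=np.linalg.inv(target(p,[0,0,0])); print("housing xyz",np.round(R.from_euler('z',-p[2]).apply(T[:3,3]-[p[0],p[1],0]),1))
print(*delta(T,target(p,a[:3],*a[3:])))
E
python3 d.py 0 -120 200 0 0
```

```text
t 1.1 F [ 1.  -0.3  0.3] w 0.1 g 0.0 j [-0.1   0.17 -0.32 -0.   -1.09 -0.  ]
housing xyz [-111.5 -314.   201. ]
[-193.8 -111.7    1. ] [0.   0.   0.01]
```

Request:
{"fn": "step_arm", "kwargs": {
  "motion": [
    {"dr":[0,0,0],"slide":[-48,-28,0],"jaw":0},
    {"dr":[0,0,0],"slide":[-98,-56,0],"jaw":0},
    {"dr":[0,0,0],"slide":[-146,-84,0],"jaw":0},
    {"dr":[0,0,0],"slide":[-180,-112,10],"jaw":0},
    {"dr":[0,0,0],"slide":[-194,-112,50],"jaw":0},
    {"dr":[0,0,0],"slide":[-200,-112,56],"jaw":0},
    {"dr":[0,0,0],"slide":[-213,-112,57],"jaw":0},
    {"dr":[0,0,0],"slide":[-223,-112,58],"jaw":0}
  ]
}}

```text
clock: 2.1
position: [584.6, 1.7, 144.8]
ee_rot: [-0.668, 0.744, -0.001, 0.001]
contact_force: [-0.2, 0.6, -0.0]
gripper_width: 0.2
grasp_force: 0.0
```

```bash
python3 d.py 0 -56 93 0 0
```

```text
t 2.1 F [-0.2  0.6 -0. ] w 0.2 g 0.0 j [ 0.28  0.37 -0.19  0.   -1.01 -0.39]
housing xyz [  0.9 -92.5 144.8]
[-36.4   1.1  51.8] [-0.02  0.   -0.  ]
```

Request:
{"fn": "step_arm", "kwargs": {
  "motion": [
    {"dr":[0,0,0],"slide":[-9,1,4],"jaw":0},
    {"dr":[0,0,0],"slide":[-17,1,9],"jaw":0},
    {"dr":[0,0,0],"slide":[-24,1,16],"jaw":0},
    {"dr":[0,0,0],"slide":[-30,1,25],"jaw":0},
    {"dr":[0,0,0],"slide":[-34,1,35],"jaw":0},
    {"dr":[0,0,0],"slide":[-36,1,43],"jaw":0},
    {"dr":[0,0,0],"slide":[-37,1,50],"jaw":0},
    {"dr":[0,0,0],"slide":[-37,1,51],"jaw":0}
  ]
}}

```text
clock: 3.1
position: [585.8, 37.6, 90.9]
ee_rot: [-0.668, 0.744, 0.001, -0.001]
contact_force: [-0.8, 0.7, 0.6]
gripper_width: -0.1
grasp_force: 0.2
```

```bash
python3 d.py 0 -56 93 0 0
```

```text
t 3.1 F [-0.8  0.7  0.6] w -0.1 g 0.2 j [ 0.34  0.43 -0.24 -0.   -0.9  -0.45]
housing xyz [ -1.8 -56.6  90.9]
[-0.6 -1.8 -2.1] [ 0.02 -0.01 -0.  ]
```

```bash
python3 - <<'E'
from h import *
a=optics.get_image("scene")[110:300,270:460]; b=optics.get_image("top")[100:260,180:340]
cv2.imwrite("pics/f1.png",np.hstack([cv2.resize(a,(400,400),interpolation=2),cv2.resize(b,(400,400),interpolation=2)]))
E
```

```text
(no output)
```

View pics/f1.png

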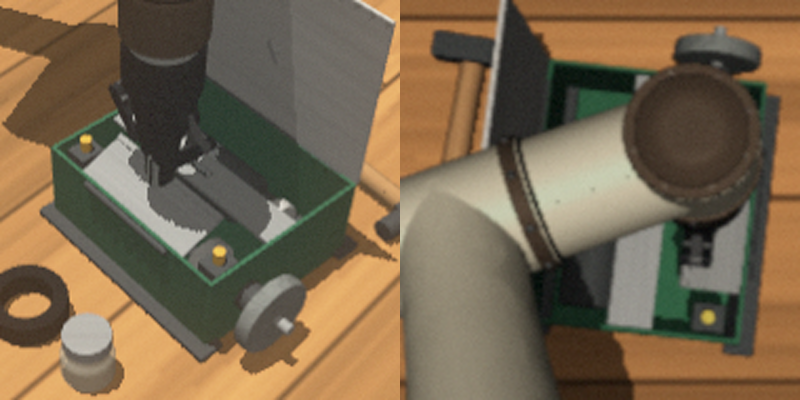

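The flap now lies flat between the yellow posts, with its edge beside the rail and the finger resting on it. I'll press a little further to make sure.

Request:
{"fn": "step_arm", "kwargs": {
  "motion": [
    {"dr":[0,0,0],"slide":[0,0,1],"jaw":0},
    {"dr":[0,0,0],"slide":[0,0,2],"jaw":0},
    {"dr":[0,0,0],"slide":[0,0,3],"jaw":0},
    {"dr":[0,0,0],"slide":[0,0,3],"jaw":0},
    {"dr":[0,0,0],"slide":[0,0,3],"jaw":0},
    {"dr":[0,0,0],"slide":[0,0,3],"jaw":0},
    {"dr":[0,0,0],"slide":[0,0,3],"jaw":0},
    {"dr":[0,0,0],"slide":[0,0,3],"jaw":0}
  ]
}}

```text
clock: 4.2
position: [586.7, 38.2, 89.1]
ee_rot: [-0.668, 0.744, -0.0, 0.0]
contact_force: [-0.1, -0.3, 1.2]
gripper_width: 0.1
grasp_force: 0.3
```

```bash
python3 d.py 0 -56 93 0 0
```

```text
t 4.2 F [-0.1 -0.3  1.2] w 0.1 g 0.3 j [ 0.34  0.43 -0.24  0.   -0.89 -0.45]
housing xyz [ -0.9 -56.   89.1]
[ 0.  -0.9 -3.9] [-0. -0. -0.]
```

Request:
{"fn": "step_arm", "kwargs": {
  "motion": [
    {"dr":[0,0,0],"slide":[0,0,-40],"jaw":0},
    {"dr":[0,0,0],"slide":[0,0,-90],"jaw":0},
    {"dr":[0,0,0],"slide":[0,0,-140],"jaw":0},
    {"dr":[0,0,0],"slide":[0,0,-190],"jaw":0},
    {"dr":[0,0,0],"slide":[0,0,-240],"jaw":0},
    {"dr":[0,0,0],"slide":[0,0,-250],"jaw":0},
    {"dr":[0,0,0],"slide":[0,0,-250],"jaw":0},
    {"dr":[0,0,0],"slide":[0,0,-250],"jaw":0}
  ]
}}

```text
clock: 5.2
position: [585.9, 38.1, 337.0]
ee_rot: [-0.668, 0.744, 0.001, -0.002]
contact_force: [0.1, -0.3, 0.2]
gripper_width: 0.3
grasp_force: 0.0
```

```bash
python3 d.py 0 160 335 0 0; python3 - <<'E'
from h import *
p=json.load(open("p.json"))
T,s=pose(); b=optics.get_image("wrist"); np.save("Tw.npy",T); cv2.imwrite("pics/w1raw.png",b)
H=hous(p)
for a,c in((0,(0,255,0)),(-.1,(0,0,255))):
    q=proj("wrist",H([flap(a,-75,62),flap(a,75,62),flap(a,75,0),flap(a,-75,0)]),T)
    cv2.polylines(b,[q.astype(np.int32)],True,c,1)
q=proj("wrist",H([[-120,-100,100],[120,-100,100],[120,100,100],[-120,100,100]]),T); cv2.polylines(b,[q.astype(np.int32)],True,(255,255,0),1)
cv2.imwrite("pics/w1.png",b)
a=cv2.resize(optics.get_image("scene")[110:300,270:460],(600,600),interpolation=2); cv2.imwrite("pics/s2.png",a)
E
```

```text
t 5.2 F [ 0.1 -0.3  0.2] w 0.3 g 0.0 j [ 0.34  0.26  0.15 -0.   -1.46 -0.45]
housing xyz [ -1.7 -56.  337. ]
[-216.1   -1.7    1.8] [ 0.03 -0.01 -0.  ]
```

View pics/w1.png

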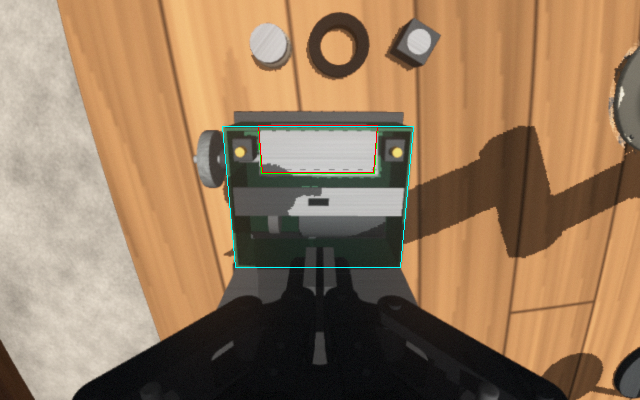

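The wrist view shows the flap flat at (318,150) and matching the overlay at angle 0. The housing fit (cyan) also agrees well. Next is the cover.

Request:
{"fn": "step_arm", "kwargs": {
  "motion": [
    {"dr":[0,0,0],"slide":[-50,-1,0],"jaw":0},
    {"dr":[0,0,0],"slide":[-105,-1,0],"jaw":0},
    {"dr":[0,0,0],"slide":[-160,-1,0],"jaw":0},
    {"dr":[0,0,0],"slide":[-210,-1,0],"jaw":0},
    {"dr":[0,0,0],"slide":[-212,-1,40],"jaw":0},
    {"dr":[0,0,0],"slide":[-212,-1,61],"jaw":0},
    {"dr":[0,0,0],"slide":[-200,-1,61],"jaw":0},
    {"dr":[0,0,0],"slide":[-190,-1,61],"jaw":0}
  ]
}}

```text
clock: 6.3
position: [608.4, 226.0, 279.0]
ee_rot: [-0.668, 0.744, -0.0, 0.0]
contact_force: [0.1, -0.1, 1.2]
gripper_width: 0.0
grasp_force: 0.0
```

```bash
python3 d.py 0 111 276 0 0; python3 - <<'E'
from h import *
p=json.load(open("p.json")); T,s=pose()
for a in np.arange(1.5,0,-.1):
    X=np.array(cover(a,0,176))+[0,11,0]; print(round(a,2),delta(T,target(p,X))[0])
E
```

```text
t 6.3 F [ 0.1 -0.1  1.2] w 0.0 g 0.0 j [ 0.6   0.39  0.19  0.   -1.37 -0.71]
housing xyz [  0.6 133.1 279. ]
[22.1  0.6  3. ] [-0.01  0.   -0.  ]
1.5 [34.6  0.6  3.4]
1.4 [52.   0.6  5.5]
1.3 [69.2  0.6  9.4]
1.2 [85.9  0.6 14.9]
1.1 [102.    0.6  22.1]
1.0 [117.2   0.6  30.9]
0.9 [131.5   0.6  41.1]
0.8 [144.7   0.6  52.7]
0.7 [156.7   0.6  65.6]
0.6 [167.4   0.7  79.6]
0.5 [176.6   0.7  94.6]
0.4 [184.2   0.7 110.4]
0.3 [190.3   0.7 127. ]
0.2 [194.6   0.7 144. ]
0.1 [197.2   0.8 161.4]
```

Request:
{"fn": "step_arm", "kwargs": {
  "motion": [
    {"dr":[0,0,0],"slide":[20,0,3],"jaw":0},
    {"dr":[0,0,0],"slide":[40,0,4],"jaw":0},
    {"dr":[0,0,0],"slide":[61,0,7],"jaw":0},
    {"dr":[0,0,0],"slide":[82,0,13],"jaw":0},
    {"dr":[0,0,0],"slide":[102,0,22],"jaw":0},
    {"dr":[0,0,0],"slide":[121,0,33],"jaw":0},
    {"dr":[0,0,0],"slide":[138,0,46],"jaw":0},
    {"dr":[0,0,0],"slide":[151,0,59],"jaw":0}
  ]
}}

```text
clock: 7.3
position: [591.3, 75.6, 217.6]
ee_rot: [-0.668, 0.744, 0.0, -0.001]
contact_force: [-0.3, 0.4, 1.0]
gripper_width: -0.1
grasp_force: 0.3
```

Request:
{"fn": "step_arm", "kwargs": {
  "motion": [
    {"dr":[0,0,0],"slide":[10,0,13],"jaw":0},
    {"dr":[0,0,0],"slide":[20,0,27],"jaw":0},
    {"dr":[0,0,0],"slide":[28,0,41],"jaw":0},
    {"dr":[0,0,0],"slide":[35,0,55],"jaw":0},
    {"dr":[0,0,0],"slide":[40,0,69],"jaw":0},
    {"dr":[0,0,0],"slide":[43,0,82],"jaw":0},
    {"dr":[0,0,0],"slide":[45,0,93],"jaw":0},
    {"dr":[0,0,0],"slide":[46,0,100],"jaw":0}
  ]
}}

```text
clock: 8.3
position: [586.8, 31.1, 118.3]
ee_rot: [-0.668, 0.744, 0.0, -0.0]
contact_force: [-0.3, 0.4, -0.8]
gripper_width: 0.1
grasp_force: 0.0
```

```bash
python3 d.py 0 -64 114 0 0
```

```text
t 8.3 F [-0.3  0.4 -0.8] w 0.1 g 0.0 j [ 0.33  0.4  -0.21 -0.   -0.96 -0.44]
housing xyz [-1.000e-01 -6.300e+01  1.183e+02]
[ 1.  -0.1  4.3] [ 0. -0.  0.]
```

Request:
{"fn": "step_arm", "kwargs": {
  "motion": [
    {"dr":[0,0,0],"slide":[0,0,1],"jaw":0},
    {"dr":[0,0,0],"slide":[0,0,2],"jaw":0},
    {"dr":[0,0,0],"slide":[0,0,3],"jaw":0},
    {"dr":[0,0,0],"slide":[0,0,4],"jaw":0},
    {"dr":[0,0,0],"slide":[0,0,5],"jaw":0},
    {"dr":[0,0,0],"slide":[0,0,6],"jaw":0},
    {"dr":[0,0,0],"slide":[0,0,6],"jaw":0},
    {"dr":[0,0,0],"slide":[0,0,6],"jaw":0}
  ]
}}

```text
clock: 9.3
position: [586.9, 31.1, 113.1]
ee_rot: [-0.668, 0.744, -0.0, -0.0]
contact_force: [-0.3, 0.3, -0.5]
gripper_width: 0.0
grasp_force: 0.0
```

```bash
python3 d.py 0 -64 114 0 0
```

```text
t 9.3 F [-0.3  0.3 -0.5] w 0.0 g 0.0 j [ 0.33  0.41 -0.22  0.   -0.95 -0.44]
housing xyz [ 1.000e-01 -6.300e+01  1.131e+02]
[ 1.   0.1 -0.9] [ 0. -0.  0.]
```

```bash
python3 - <<'E'
from h import *
p=json.load(open("p.json"));H=hous(p)
im=optics.get_image("scene")
cv2.imwrite("pics/c1.png",np.hstack([cv2.resize(im[110:300,270:460],(400,400),interpolation=2),cv2.resize(optics.get_image("wrist")[:400,120:520],(400,400))]))
for a in (0,.08,.15): print(a,np.round((proj("scene",H([cover(a,-120,200),cover(a,120,200),cover(a,120,0)]))-[270,110])*400/190))
E
```

```text
0 [[ 50. 148.]
 [211. 287.]
 [356. 184.]]
0.08 [[ 50. 136.]
 [213. 276.]
 [356. 184.]]
0.15 [[ 50. 126.]
 [215. 265.]
 [356. 184.]]
```

View pics/c1.png

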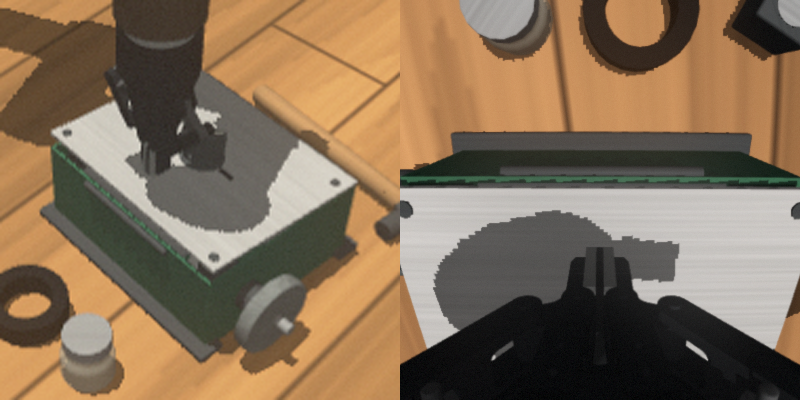

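The cover is down, with its front corners at (52,132) and (213,272), which is about 0.1 rad. I'll keep pressing until it meets the rail.

Request:
{"fn": "step_arm", "kwargs": {
  "motion": [
    {"dr":[0,0,0],"slide":[0,0,1],"jaw":0},
    {"dr":[0,0,0],"slide":[0,0,2],"jaw":0},
    {"dr":[0,0,0],"slide":[0,0,3],"jaw":0},
    {"dr":[0,0,0],"slide":[0,0,4],"jaw":0},
    {"dr":[0,0,0],"slide":[0,0,4],"jaw":0},
    {"dr":[0,0,0],"slide":[0,0,4],"jaw":0},
    {"dr":[0,0,0],"slide":[0,0,4],"jaw":0},
    {"dr":[0,0,0],"slide":[0,0,4],"jaw":0}
  ]
}}

```text
clock: 10.4
position: [586.9, 31.1, 109.1]
ee_rot: [-0.668, 0.744, -0.0, 0.0]
contact_force: [0.1, -0.8, -0.3]
gripper_width: 0.1
grasp_force: 0.0
```

```bash
cat > ca.py <<'E'
from h import *
p=json.load(open("p.json"));H=hous(p)
g=cv2.cvtColor(optics.get_image("scene"),6).astype(np.float32)
A=np.arange(-.08,.2,.01); m=[]
for a in A:
    q=proj("scene",H([cover(a,x,200) for x in np.r_[-100:-60:3,60:110:3]])).astype(np.float32)
    m.append(cv2.remap(g,q[:,:1].copy(),q[:,1:].copy(),1).mean())
m=np.array(m); print([(round(a,2),int(v)) for a,v in zip(A,m)])
E
python3 ca.py; python3 d.py 0 -64 114
```

```text
[(np.float64(-0.08), 64), (np.float64(-0.07), 64), (np.float64(-0.06), 65), (np.float64(-0.05), 65), (np.float64(-0.04), 66), (np.float64(-0.03), 66), (np.float64(-0.02), 65), (np.float64(-0.01), 68), (np.float64(-0.0), 77), (np.float64(0.01), 88), (np.float64(0.02), 91), (np.float64(0.03), 87), (np.float64(0.04), 81), (np.float64(0.05), 77), (np.float64(0.06), 76), (np.float64(0.07), 75), (np.float64(0.08), 79), (np.float64(0.09), 90), (np.float64(0.1), 114), (np.float64(0.11), 153), (np.float64(0.12), 186), (np.float64(0.13), 200), (np.float64(0.14), 202), (np.float64(0.15), 201), (np.float64(0.16), 199), (np.float64(0.17), 196), (np.float64(0.18), 193), (np.float64(0.19), 192), (np.float64(0.2), 191)]
t 10.45 F [0.5 0.2 0.1] w -0.0 g 0.0 j [ 0.33  0.41 -0.22  0.   -0.94 -0.44]
housing xyz [ 1.000e-01 -6.300e+01  1.092e+02]
[ 1.   0.1 -4.8] [-0.  0. -0.]
```

Request:
{"fn": "step_arm", "kwargs": {
  "motion": [
    {"dr":[0,0,0],"slide":[0,0,1],"jaw":0},
    {"dr":[0,0,0],"slide":[0,0,1],"jaw":0},
    {"dr":[0,0,0],"slide":[0,0,2],"jaw":0},
    {"dr":[0,0,0],"slide":[0,0,2],"jaw":0},
    {"dr":[0,0,0],"slide":[0,0,3],"jaw":0},
    {"dr":[0,0,0],"slide":[0,0,3],"jaw":0},
    {"dr":[0,0,0],"slide":[0,0,3],"jaw":0},
    {"dr":[0,0,0],"slide":[0,0,3],"jaw":0}
  ]
}}

```text
clock: 11.45
position: [587.0, 31.1, 106.2]
ee_rot: [-0.668, 0.744, -0.0, 0.0]
contact_force: [0.3, -0.0, -0.1]
gripper_width: 0.2
grasp_force: 0.0
```

```bash
python3 ca.py | tail -c 420; python3 d.py 0 -64 114
```

```text
), (np.float64(0.04), 80), (np.float64(0.05), 77), (np.float64(0.06), 76), (np.float64(0.07), 76), (np.float64(0.08), 79), (np.float64(0.09), 90), (np.float64(0.1), 114), (np.float64(0.11), 153), (np.float64(0.12), 186), (np.float64(0.13), 200), (np.float64(0.14), 202), (np.float64(0.15), 201), (np.float64(0.16), 199), (np.float64(0.17), 196), (np.float64(0.18), 193), (np.float64(0.19), 192), (np.float64(0.2), 191)]
t 11.5 F [-0.  -0.5 -0.2] w -0.1 g 0.0 j [ 0.33  0.41 -0.23 -0.   -0.93 -0.44]
housing xyz [ 1.000e-01 -6.290e+01  1.061e+02]
[ 1.1  0.1 -7.9] [-0.  0. -0.]
```

```bash
python3 - <<'E'
from h import *
T,s=pose(); im=optics.get_image("scene"); P=T[:3,3]
k=8; x0,y0=300,140; c=cv2.resize(im[y0:y0+70,x0:x0+90],None,fx=k,fy=k,interpolation=2)
for X,col in((P,(0,0,255)),(P+[0,0,10],(0,255,0))):
    q=(proj("scene",X)[0]-[x0,y0]+.5)*k; cv2.circle(c,tuple(q.astype(int)),4,col,-1); print(q)
cv2.imwrite("pics/t1.png",c)
E
```

```text
[350.99547901 489.30064168]
[351.76338109 462.47549399]
```

View pics/t1.png

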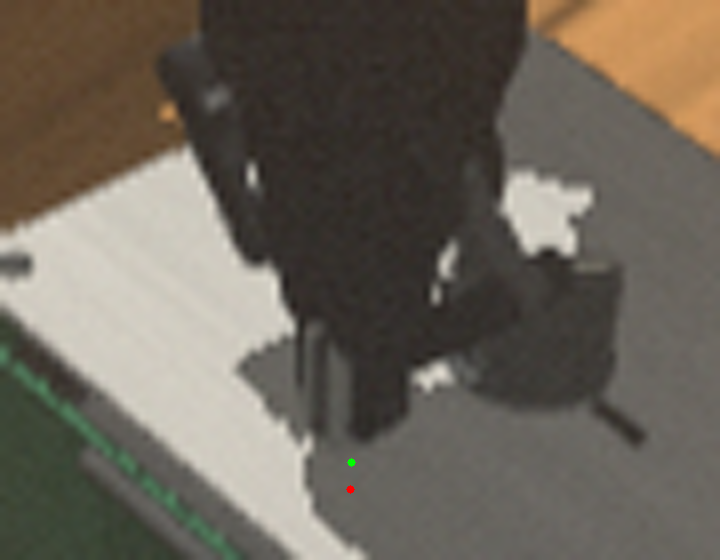

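```bash
python3 - <<'E'
from h import *
I=np.eye(4)
for d in (0,-10,-20,-30): print(d,np.round(proj("wrist",[[11,0,d],[0,0,d],[-11,0,d]],I)).tolist())
T,s=pose(); P=T[:3,3]
for d in (0,10,20):
    print(d,[np.round((proj("scene",P+T[:3,:3]@np.array([sx*11,sy*14,-d]))[0]-[300,140]+.5)*8).tolist() for sx in(1,-1) for sy in(1,-1)])
# flap in s2 (scene crop)
p=json.load(open("p.json"));H=hous(p); g=cv2.cvtColor(cv2.imread("pics/s2.png"),6).astype(np.float32)
for a in np.arange(-.3,.5,.05):
    o=[]
    for r in (62,):
        q=(proj("scene",H([flap(a,x,r) for x in np.arange(-70,71,4)]))-[270,110])*600/190
        o.append(cv2.remap(g,q[:,:1].astype(np.float32),q[:,1:].astype(np.float32),1).ravel().astype(int))
    print(round(a,2),o[0][::3])
E
```

```text
0 [[321.0, 225.0], [321.0, 242.0], [321.0, 259.0]]
-10 [[321.0, 232.0], [321.0, 250.0], [321.0, 268.0]]
-20 [[321.0, 240.0], [321.0, 260.0], [321.0, 278.0]]
-30 [[321.0, 249.0], [321.0, 270.0], [321.0, 289.0]]
0 [[283.0, 480.0], [355.0, 540.0], [347.0, 440.0], [419.0, 499.0]]
10 [[284.0, 453.0], [356.0, 513.0], [348.0, 413.0], [420.0, 472.0]]
20 [[284.0, 426.0], [357.0, 486.0], [348.0, 386.0], [422.0, 445.0]]
-0.3 [177 179 179 178 179 178 178 177 181 182 182 108]
-0.25 [182 182 183 182 186 184 184 188 185 188 187 113]
-0.2 [180 182 181 183 183 183 183 185 184 187 193 110]
-0.15 [182 183 181 180 180 183 181 181 184 151 154 103]
-0.1 [182 181 181 181 181 182 182 181 183 104 100  92]
-0.05 [182 183 183 182 181 184 186 184 187  93  93  89]
-0.0 [177 187 165 181 187 159 184 182 166  95  95  92]
0.05 [161 166 124 167 165 120 161 160 126  92  91  90]
0.1 [169 163 140 173 165 144 171 161 138  89  92  92]
0.15 [179 176 174 182 177 173 184 178 172  94  95  94]
0.2 [186 185 185 186 187 184 187 187 185  94  96  95]
0.25 [183 190 194 187 187 188 180 180 186  96  94  90]
0.3 [166 175 177 168 168 177 162 160 166  90  86  82]
0.35 [145 148 146 140 132 143 127 137 135  76  75  74]
0.4 [119 131 118 118 103 108  96 110 102  64  63  68]
0.45 [ 95 106  93 106  91  81  83  82  75  55  59  62]
```

View pics/s2.png

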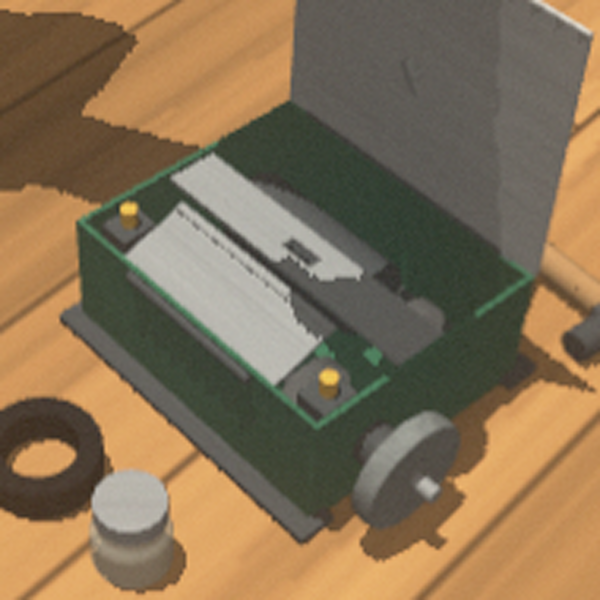

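The picture shows the flap's free edge too high, at (180,203)-(325,340): about 0.33 rad, not flat. In the t1 picture the real fingertip also sits roughly 20 mm above the reported TCP. So the flap was only partly folded and the cover coasted down over it. I'll find the tip offset by touch, then lift the cover again and do the flap properly.

Request:
{"fn": "step_arm", "kwargs": {
  "motion": [
    {"dr":[0,0,0],"slide":[0,0,1],"jaw":0},
    {"dr":[0,0,0],"slide":[0,0,2],"jaw":0},
    {"dr":[0,0,0],"slide":[0,0,3],"jaw":0},
    {"dr":[0,0,0],"slide":[0,0,4],"jaw":0},
    {"dr":[0,0,0],"slide":[0,0,5],"jaw":0},
    {"dr":[0,0,0],"slide":[0,0,5],"jaw":0},
    {"dr":[0,0,0],"slide":[0,0,5],"jaw":0},
    {"dr":[0,0,0],"slide":[0,0,5],"jaw":0}
  ]
}}

```text
clock: 12.55
position: [587.0, 31.1, 101.2]
ee_rot: [-0.668, 0.744, -0.0, 0.0]
contact_force: [0.3, -0.2, 0.1]
gripper_width: -0.1
grasp_force: 0.0
```

```bash
python3 ca.py | tail -c 300; python3 d.py 0 -64 114
```

```text
), (np.float64(0.09), 89), (np.float64(0.1), 114), (np.float64(0.11), 153), (np.float64(0.12), 186), (np.float64(0.13), 200), (np.float64(0.14), 202), (np.float64(0.15), 201), (np.float64(0.16), 199), (np.float64(0.17), 196), (np.float64(0.18), 193), (np.float64(0.19), 191), (np.float64(0.2), 191)]
t 12.6 F [-0.1 -0.5 -0.1] w 0.2 g 0.0 j [ 0.33  0.42 -0.23  0.   -0.92 -0.44]
housing xyz [ 1.000e-01 -6.290e+01  1.012e+02]
[  1.1   0.1 -12.8] [-0.  0.  0.]
```

Request:
{"fn": "step_arm", "kwargs": {
  "motion": [
    {"dr":[0,0,0],"slide":[0,0,1],"jaw":0},
    {"dr":[0,0,0],"slide":[0,0,2],"jaw":0},
    {"dr":[0,0,0],"slide":[0,0,3],"jaw":0},
    {"dr":[0,0,0],"slide":[0,0,4],"jaw":0},
    {"dr":[0,0,0],"slide":[0,0,5],"jaw":0},
    {"dr":[0,0,0],"slide":[0,0,6],"jaw":0},
    {"dr":[0,0,0],"slide":[0,0,6],"jaw":0},
    {"dr":[0,0,0],"slide":[0,0,6],"jaw":0}
  ]
}}

```text
clock: 13.6
position: [587.0, 31.0, 96.0]
ee_rot: [-0.668, 0.744, -0.0, 0.0]
contact_force: [-1.7, -1.0, 5.0]
gripper_width: -0.0
grasp_force: 2.7
```

```bash
python3 ca.py | tail -c 300; python3 d.py 0 -64 114
```

```text
), (np.float64(0.09), 96), (np.float64(0.1), 126), (np.float64(0.11), 165), (np.float64(0.12), 193), (np.float64(0.13), 202), (np.float64(0.14), 202), (np.float64(0.15), 200), (np.float64(0.16), 198), (np.float64(0.17), 195), (np.float64(0.18), 193), (np.float64(0.19), 192), (np.float64(0.2), 191)]
t 13.65 F [-1.8 -0.4  5.5] w -0.1 g 2.7 j [ 0.33  0.43 -0.24  0.   -0.91 -0.44]
housing xyz [  0.2 -63.   95.9]
[  1.    0.2 -18.1] [-0. -0.  0.]
```

Contact came at a reported z of 97, where the surface is about 114, so the real tip is about 17 mm above the reported TCP. I'll rise and measure the wing from the wrist camera.

Request:
{"fn": "step_arm", "kwargs": {
  "motion": [
    {"dr":[0,0,0],"slide":[0,0,-50],"jaw":0},
    {"dr":[0,0,0],"slide":[0,0,-100],"jaw":20},
    {"dr":[0,0,0],"slide":[-40,0,-140],"jaw":40},
    {"dr":[0,0,0],"slide":[-88,0,-144],"jaw":40},
    {"dr":[0,0,0],"slide":[-88,0,-144],"jaw":40},
    {"dr":[0,0,0],"slide":[-88,0,-144],"jaw":40},
    {"dr":[0,0,0],"slide":[-88,0,-144],"jaw":40},
    {"dr":[0,0,0],"slide":[-88,0,-144],"jaw":40}
  ]
}}

```text
clock: 14.65
position: [596.2, 117.7, 238.8]
ee_rot: [-0.668, 0.744, 0.0, -0.0]
contact_force: [-0.5, 0.0, -0.1]
gripper_width: 40.1
grasp_force: 0.0
```

```bash
cat > wing.py <<'E'
from h import *
import sys
a=float(sys.argv[1]); p=json.load(open("p.json"));H=hous(p); T,s=pose(); im=optics.get_image("wrist")
def ortho(n,S=50,k=4):
    v=np.arange(-S,S,1/k); X,Y=np.meshgrid(v,v[::-1])   # x right, y up (housing)
    c=np.array(cover(a,0,100,n)); P=np.c_[X.ravel(),c[1]+Y.ravel()*np.cos(a),c[2]-Y.ravel()*np.sin(a)]
    q=proj("wrist",H(P),T).astype(np.float32).reshape(*X.shape,2)
    return cv2.remap(im,q[...,0],q[...,1],1)
o=ortho(30); cv2.imwrite("pics/"+sys.argv[2],np.hstack([o,ortho(0)]))
g=cv2.cvtColor(o,6).astype(np.float32)
best=[]
for t in np.arange(-.7,1.6,.02):
  for dx in range(-8,9):
    for dy in range(-8,9):
      u=np.arange(-18,19,1.5)
      def smp(w): 
        x=dx+u*np.cos(t)-w*np.sin(t); y=dy+u*np.sin(t)+w*np.cos(t)
        return cv2.remap(g,((x+50)*4)[None].astype(np.float32),((50-y)*4)[None].astype(np.float32),1)
      d=np.r_[smp(3.5).ravel(),smp(-3.5).ravel()]
      best.append((smp(0).mean()-d.mean()-d.std(),round(t,2),dx,dy))
best.sort(reverse=True); print(best[:6]); print(np.round(T[:3,3]))
E
python3 wing.py 0.085 wg1.png; python3 d.py 0 2 150
```

```text
[(np.float32(130.7036), np.float64(0.98), 0, 3), (np.float32(130.61221), np.float64(0.96), 0, 3), (np.float32(128.11765), np.float64(0.94), 0, 3), (np.float32(128.09047), np.float64(1.0), 0, 3), (np.float32(126.999054), np.float64(0.96), 0, 2), (np.float32(126.55573), np.float64(0.98), 1, 4)]
[596. 118. 239.]
t 14.7 F [-0.  -0.3 -0.1] w 40.0 g 0.0 j [ 0.46  0.34  0.01  0.   -1.25 -0.57]
housing xyz [1.000e-01 2.430e+01 2.389e+02]
[22.2  0.1 88.9] [ 0.   -0.   -0.01]
```

View pics/wg1.png

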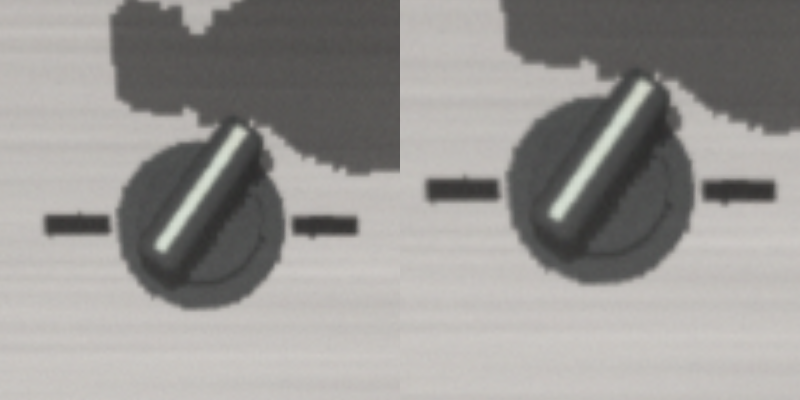

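The rectified view shows the wing clearly: slot line from (160,252) to (240,125), so 0.97 rad. The wing centre is about 2.5 mm to +y of my model, and the marks are at (77,225) and (325,225). I'll grip the wing as a handle to lift the cover back up.

```bash
cat > wp.py <<'E'
from h import *
p=json.load(open("p.json"));p[0]+=2.5*np.sin(-p[2]);p[1]+=2.5*np.cos(p[2]); json.dump(p,open("p.json","w"))
T,s=pose(); psi=.97-np.pi/2
g=lambda th,n:target(p,cover(th,0,100,n),psi,-th)
print("above",delta(T,g(.085,40))); print("grasp",delta(T,g(.085,-9)))
G=g(.085,-9)
for th in np.arange(.1,1.05,.06): print(round(th,2),*delta(G,g(th,-9)))
E
python3 wp.py
```

```text
above (array([18. ,  0.1, 90.6]), array([0.19, 0.59, 4.29]))
grasp (array([2.210e+01, 1.000e-01, 1.394e+02]), array([0.19, 0.59, 4.29]))
0.1 [ 0.1 -0.1 -1.5] [ 0.06  0.09 -0.  ]
0.16 [ 0.3 -0.2 -7.5] [ 0.3   0.44 -0.  ]
0.22 [  0.2  -0.2 -13.5] [ 0.55  0.8  -0.  ]
0.28 [ -0.1   0.1 -19.5] [ 0.79  1.15 -0.  ]
0.34 [ -0.8   0.5 -25.5] [ 1.03  1.51 -0.  ]
0.4 [ -1.8   1.2 -31.4] [ 1.28  1.86 -0.  ]
0.46 [ -3.    2.1 -37.3] [ 1.52  2.22 -0.  ]
0.52 [ -4.6   3.1 -43. ] [ 1.76  2.57 -0.  ]
0.58 [ -6.4   4.4 -48.6] [ 2.    2.92 -0.  ]
0.64 [ -8.5   5.8 -54. ] [ 2.25  3.28 -0.  ]
0.7 [-10.8   7.4 -59.3] [ 2.49  3.63 -0.  ]
0.76 [-13.4   9.2 -64.5] [ 2.73  3.99 -0.  ]
0.82 [-16.3  11.2 -69.4] [ 2.98  4.34 -0.  ]
0.88 [-19.4  13.3 -74.1] [ 3.22  4.7  -0.  ]
0.94 [-22.8  15.6 -78.6] [ 3.46  5.05 -0.  ]
1.0 [-26.3  18.  -82.8] [ 3.7   5.41 -0.  ]
```

Request:
{"fn": "step_arm", "kwargs": {
  "motion": [
    {"dr":[0.05,0.15,1.1],"slide":[5,0,23],"jaw":40},
    {"dr":[0.1,0.3,2.2],"slide":[9,0,46],"jaw":40},
    {"dr":[0.15,0.45,3.3],"slide":[14,0,68],"jaw":40},
    {"dr":[0.19,0.59,4.29],"slide":[18,0,91],"jaw":40},
    {"dr":[0.19,0.59,4.29],"slide":[20,0,115],"jaw":40},
    {"dr":[0.19,0.59,4.29],"slide":[22,0,139],"jaw":40},
    {"dr":[0.19,0.59,4.29],"slide":[22,0,139],"jaw":40},
    {"dr":[0.19,0.59,4.29],"slide":[22,0,139],"jaw":10}
  ]
}}

```text
clock: 15.7
position: [594.8, 96.8, 101.2]
ee_rot: [-0.419, 0.907, -0.037, -0.021]
contact_force: [0.3, -0.5, 0.3]
gripper_width: 23.1
grasp_force: 0.0
```

Request:
{"fn": "step_arm", "kwargs": {
  "motion": [
    {"dr":[0,0,0],"slide":[0,0,0],"jaw":5},
    {"dr":[0,0,0],"slide":[0,0,0],"jaw":5},
    {"dr":[0,0,0],"slide":[0,0,0],"jaw":5},
    {"dr":[0,0,0],"slide":[0,0,0],"jaw":5},
    {"dr":[0,0,0],"slide":[0,0,0],"jaw":5},
    {"dr":[0.06,0.09,0],"slide":[0,0,-2],"jaw":5},
    {"dr":[0.14,0.2,0],"slide":[0,0,-4],"jaw":5},
    {"dr":[0.14,0.2,0],"slide":[0,0,-4],"jaw":5}
  ]
}}

```text
clock: 16.7
position: [595.0, 96.8, 104.2]
ee_rot: [-0.418, 0.906, -0.052, -0.03]
contact_force: [3.8, -4.0, 0.2]
gripper_width: 10.4
grasp_force: 62.1
```

```bash
python3 d.py 0 2 150; python3 ca.py | tail -c 400
```

```text
t 16.7 F [ 3.8 -4.   0.2] w 10.4 g 62.1 j [ 0.48  0.46 -0.21  0.12 -0.97 -1.26]
housing xyz [  1.1   0.8 104.2]
[  4.   -1.6 -45.6] [-0.28 -0.83 -4.28]
), 79), (np.float64(0.05), 78), (np.float64(0.06), 78), (np.float64(0.07), 78), (np.float64(0.08), 80), (np.float64(0.09), 86), (np.float64(0.1), 99), (np.float64(0.11), 126), (np.float64(0.12), 164), (np.float64(0.13), 190), (np.float64(0.14), 199), (np.float64(0.15), 198), (np.float64(0.16), 197), (np.float64(0.17), 194), (np.float64(0.18), 192), (np.float64(0.19), 190), (np.float64(0.2), 189)]
```

Request:
{"fn": "step_arm", "kwargs": {
  "motion": [
    {"dr":[0.3,0.44,0],"slide":[0.3,-0.2,-7.5],"jaw":5},
    {"dr":[0.55,0.8,0],"slide":[0.2,-0.2,-13.5],"jaw":5},
    {"dr":[0.79,1.15,0],"slide":[-0.1,0.1,-19.5],"jaw":5},
    {"dr":[1.03,1.51,0],"slide":[-0.8,0.5,-25.5],"jaw":5},
    {"dr":[1.28,1.86,0],"slide":[-1.8,1.2,-31.4],"jaw":5},
    {"dr":[1.52,2.22,0],"slide":[-3,2.1,-37.3],"jaw":5},
    {"dr":[1.76,2.57,0],"slide":[-4.6,3.1,-43],"jaw":5},
    {"dr":[2.0,2.92,0],"slide":[-6.4,4.4,-48.6],"jaw":5}
  ]
}}

```text
clock: 17.75
position: [596.5, 110.9, 150.6]
ee_rot: [-0.399, 0.865, -0.26, -0.154]
contact_force: [6.7, -3.2, -4.0]
gripper_width: 10.8
grasp_force: 61.5
```

```bash
python3 d.py 0 2 150; python3 - <<'E'
from h import *
p=json.load(open("p.json"))
T,s=pose(); a=R.from_euler('z',-p[2]).as_matrix()@T[:3,2]; print("tilt",np.arctan2(-a[1],-a[2]))
E
```

```text
t 17.75 F [ 6.7 -3.2 -4. ] w 10.8 g 61.5 j [ 0.66  0.57 -0.15  0.44 -1.33 -1.58]
housing xyz [  1.1  14.9 150.6]
[ 9.  -4.8  7.9] [-1.34 -4.26 -4.15]
tilt 0.6144390761534818
```

Request:
{"fn": "step_arm", "kwargs": {
  "motion": [
    {"dr":[0.3,0.44,0],"slide":[0.3,-0.2,-7.5],"jaw":5},
    {"dr":[0.79,1.15,0],"slide":[-0.1,0.1,-19.5],"jaw":5},
    {"dr":[1.28,1.86,0],"slide":[-1.8,1.2,-31.4],"jaw":5},
    {"dr":[1.76,2.57,0],"slide":[-4.6,3.1,-43],"jaw":5},
    {"dr":[2.0,2.92,0],"slide":[-6.4,4.4,-48.6],"jaw":5},
    {"dr":[2.25,3.28,0],"slide":[-8.5,5.8,-54],"jaw":5},
    {"dr":[2.49,3.63,0],"slide":[-10.8,7.4,-59.3],"jaw":5},
    {"dr":[2.73,3.99,0],"slide":[-13.4,9.2,-64.5],"jaw":5}
  ]
}}

```text
clock: 18.75
position: [602.0, 160.6, 191.7]
ee_rot: [-0.336, 0.726, -0.516, -0.307]
contact_force: [9.2, -3.6, -5.5]
gripper_width: 10.3
grasp_force: 61.5
```

```bash
cat > tilt.py <<'E'
from h import *
p=json.load(open("p.json"))
T,s=pose(); r=R.from_euler('z',-p[2]).as_matrix()@T[:3,:3]; a=r[:,2]; print("tilt",np.arctan2(-a[1],-a[2]))
E
python3 d.py 0 2 150;python3 tilt.py
```

```text
t 18.75 F [ 9.2 -3.6 -5.5] w 10.3 g 61.5 j [ 0.79  0.85 -0.    0.67 -1.86 -1.73]
housing xyz [  1.2  64.9 191.7]
[-17.6  13.9  72.1] [-2.78 -8.92 -3.67]
tilt 1.2868352228990414
```

Request:
{"fn": "step_arm", "kwargs": {
  "motion": [
    {"dr":[0,0,0],"slide":[0,0,0],"jaw":45},
    {"dr":[0,0,0],"slide":[0,0,0],"jaw":45},
    {"dr":[0,0,0],"slide":[0,0,0],"jaw":45},
    {"dr":[0,0,0],"slide":[0,0,-15],"jaw":45},
    {"dr":[0,0,0],"slide":[0,0,-45],"jaw":45},
    {"dr":[0,0,0],"slide":[0,0,-80],"jaw":30},
    {"dr":[0,0,0],"slide":[0,0,-115],"jaw":0},
    {"dr":[0,0,0],"slide":[0,0,-120],"jaw":0}
  ]
}}

```text
clock: 19.75
position: [612.7, 278.2, 228.8]
ee_rot: [-0.335, 0.727, -0.516, -0.306]
contact_force: [0.3, -0.3, -1.0]
gripper_width: 0.3
grasp_force: 0.0
```

```bash
for z in "0 200 300 0 -0.6" "0 170 370 0 0" "0 -90 330 0 0"; do python3 d.py $z;done; python3 tilt.py
```

```text
t 19.75 F [ 0.3 -0.3 -1. ] w 0.3 g 0.0 j [ 0.88  0.96  0.33  0.65 -2.08 -1.64]
housing xyz [ -0.6 183.  228.8]
[ 51.9 -36.7 -36.3] [-1.51 -4.75 -4.13]
t 19.75 F [ 0.3 -0.3 -1. ] w 0.3 g 0.0 j [ 0.88  0.96  0.33  0.65 -2.08 -1.64]
housing xyz [ -0.6 183.  228.8]
[114.2 -79.5 -27.1] [-2.8  -8.91 -3.68]
t 19.75 F [ 0.3 -0.3 -1. ] w 0.3 g 0.0 j [ 0.88  0.96  0.33  0.65 -2.08 -1.64]
housing xyz [ -0.6 183.  228.8]
[143.4 -98.2 233.6] [-2.8  -8.91 -3.68]
tilt 1.2862468217737826
```

Request:
{"fn": "step_arm", "kwargs": {
  "motion": [
    {"dr":[-0.37,-1.18,-0.49],"slide":[16,-11,-5],"jaw":0},
    {"dr":[-0.74,-2.36,-0.97],"slide":[32,-22,-9],"jaw":0},
    {"dr":[-1.11,-3.54,-1.46],"slide":[48,-33,-14],"jaw":0},
    {"dr":[-1.48,-4.72,-1.95],"slide":[64,-45,-18],"jaw":0},
    {"dr":[-1.85,-5.9,-2.43],"slide":[80,-56,-22],"jaw":0},
    {"dr":[-2.22,-7.08,-2.92],"slide":[96,-67,-25],"jaw":0},
    {"dr":[-2.6,-8.2,-3.4],"slide":[110,-76,-27],"jaw":0},
    {"dr":[-2.8,-8.91,-3.68],"slide":[114,-80,-27],"jaw":0}
  ]
}}

```text
clock: 20.75
position: [612.8, 261.3, 373.6]
ee_rot: [-0.668, 0.745, 0.002, 0.003]
contact_force: [0.5, 0.8, 0.6]
gripper_width: -0.1
grasp_force: 0.0
```

```bash
python3 d.py 0 -95 370 0 0; python3 tilt.py;  python3 - <<'E'
from h import *
p=json.load(open("p.json")); A=target(p,[0,-95,370])
for a in [.6,.5,.4,.35,.3,.2,.1,0,-.03]:
    X=np.array(flap(a,0,55))+[0,-11,-17]; print(a,X.round(1),delta(A,target(p,X))[0])
E
```

```text
t 20.75 F [0.5 0.8 0.6] w -0.1 g 0.0 j [ 0.64  0.41  0.44 -0.   -1.6  -0.75]
housing xyz [  1.2 166.2 373.6]
[261.2   0.7   2.1] [-0.01  0.04 -0.01]
tilt -0.006008589734333788
0.6 [  0.  -65.6 108.1] [-29.4   0.  261.9]
0.5 [  0.  -62.7 103.4] [-32.3   0.  266.6]
0.4 [  0.  -60.3  98.4] [-34.7  -0.  271.6]
0.35 [  0.  -59.3  95.9] [-35.7   0.  274.1]
0.3 [  0.  -58.5  93.3] [-36.5   0.  276.7]
0.2 [  0.  -57.1  87.9] [-37.9   0.  282.1]
0.1 [  0.  -56.3  82.5] [-38.7   0.  287.5]
0 [  0. -56.  77.] [-39.  -0. 293.]
-0.03 [  0.  -56.   75.4] [-39.   -0.  294.6]
```

Request:
{"fn": "step_arm", "kwargs": {
  "motion": [
    {"dr":[0,0,0],"slide":[45,1,0],"jaw":0},
    {"dr":[0,0,0],"slide":[95,1,0],"jaw":0},
    {"dr":[0,0,0],"slide":[145,1,0],"jaw":0},
    {"dr":[0,0,0],"slide":[195,1,10],"jaw":0},
    {"dr":[0,0,0],"slide":[231,1,50],"jaw":0},
    {"dr":[0,0,0],"slide":[236,1,100],"jaw":0},
    {"dr":[0,0,0],"slide":[236,1,150],"jaw":0},
    {"dr":[0,0,0],"slide":[236,1,190],"jaw":0}
  ]
}}

```text
clock: 21.75
position: [584.2, 27.0, 178.3]
ee_rot: [-0.667, 0.745, 0.001, -0.002]
contact_force: [-0.3, -0.1, -0.1]
gripper_width: 0.1
grasp_force: 0.0
```

```bash
python3 d.py 0 -56 75 0 0; python3 ca.py >/dev/null; python3 - <<'E'
from h import *
p=json.load(open("p.json"));H=hous(p)
g=cv2.cvtColor(optics.get_image("scene"),6).astype(np.float32)
for a in np.arange(-.1,.6,.05):
    q=proj("scene",H([flap(a,x,62) for x in np.r_[-70:-30:3]])).astype(np.float32)
    print(round(a,2),cv2.remap(g,q[:,:1].copy(),q[:,1:].copy(),1).ravel().astype(int))
E
```

```text
t 21.75 F [-0.3 -0.1 -0.1] w 0.1 g 0.0 j [ 0.32  0.34 -0.14 -0.   -1.1  -0.43]
housing xyz [ -2.1 -69.8 178.3]
[-14.   -2.5 103.3] [ 0.03 -0.01 -0.02]
-0.1 [183 184 185 185 185 173 113  97  95  94  94  97  96  95]
-0.05 [170 170 185 187 183 181 121  98  96  96  96  96  95  93]
0.0 [140 143 168 163 154 173 139  93  95  95  95  94  92  90]
0.05 [151 157 165 172 167 176 169 111  94  95  96  94  92  92]
0.1 [179 181 182 184 184 184 184 132  96  95  96  97  94  95]
0.15 [188 188 189 188 184 184 188 165 103  95  95  95  96  96]
0.2 [172 178 173 172 170 167 172 171 136  97  88  89  88  92]
0.25 [133 145 146 143 141 136 140 147 130 101  81  75  73  78]
0.3 [102 105 117 110 109  99 105 109 107  96  79  66  63  62]
0.35 [78 81 81 86 88 84 76 82 86 81 73 63 56 54]
0.4 [72 71 71 70 71 75 68 60 64 69 69 62 55 53]
0.45 [67 62 64 65 65 66 68 67 62 62 67 65 58 52]
0.5 [68 66 63 64 66 65 63 63 64 61 61 65 62 56]
0.55 [63 66 64 65 62 66 68 65 65 64 64 64 63 61]
```

Request:
{"fn": "step_arm", "kwargs": {
  "motion": [
    {"dr":[0,0,0],"slide":[-6,-2,45],"jaw":0},
    {"dr":[0,0,0],"slide":[-12,-2,70],"jaw":0},
    {"dr":[0,0,0],"slide":[-14,-2,80],"jaw":0},
    {"dr":[0,0,0],"slide":[-14,-2,86],"jaw":0},
    {"dr":[0,0,0],"slide":[-14,-2,91],"jaw":0},
    {"dr":[0,0,0],"slide":[-14,-2,96],"jaw":0},
    {"dr":[0,0,0],"slide":[-14,-2,100],"jaw":0},
    {"dr":[0,0,0],"slide":[-14,-2,102],"jaw":0}
  ]
}}

```text
clock: 22.85
position: [589.0, 41.2, 77.9]
ee_rot: [-0.667, 0.745, 0.0, -0.001]
contact_force: [0.1, -0.1, 2.6]
gripper_width: -0.3
grasp_force: 0.5
```

```bash
cat > fa.py <<'E'
from h import *
p=json.load(open("p.json"));H=hous(p)
g=cv2.cvtColor(optics.get_image("scene"),6).astype(np.float32)
for a in np.arange(-.35,.36,.05):
    q=proj("scene",H([flap(a,x,62) for x in np.r_[-70:-50:2.]])).astype(np.float32)
    print(round(a,2),int(cv2.remap(g,q[:,:1].copy(),q[:,1:].copy(),1).mean()),end="; ")
E
python3 d.py 0 -56 75 0 0; python3 fa.py
```

```text
t 22.85 F [ 0.1 -0.1  2.6] w -0.3 g 0.5 j [ 0.34  0.45 -0.25  0.   -0.87 -0.45]
housing xyz [  1.1 -55.2  77.9]
[0.8 1.1 2.9] [ 0.01 -0.01 -0.02]
-0.35 144; -0.3 126; -0.25 133; -0.2 139; -0.15 147; -0.1 137; -0.05 153; -0.0 169; 0.05 148; 0.1 103; 0.15 67; 0.2 55; 0.25 53; 0.3 53; 0.35 54;
```

Request:
{"fn": "step_arm", "kwargs": {
  "motion": [
    {"dr":[0,0,0],"slide":[0,0,1],"jaw":0},
    {"dr":[0,0,0],"slide":[0,0,2],"jaw":0},
    {"dr":[0,0,0],"slide":[0,0,3],"jaw":0},
    {"dr":[0,0,0],"slide":[0,0,4],"jaw":0},
    {"dr":[0,0,0],"slide":[0,0,5],"jaw":0},
    {"dr":[0,0,0],"slide":[0,0,6],"jaw":0},
    {"dr":[0,0,0],"slide":[0,0,6],"jaw":0},
    {"dr":[0,0,0],"slide":[0,0,6],"jaw":0}
  ]
}}

```text
clock: 23.9
position: [588.8, 41.2, 72.0]
ee_rot: [-0.667, 0.745, 0.0, -0.001]
contact_force: [-0.7, 1.8, 0.9]
gripper_width: -0.3
grasp_force: 0.8
```

```bash
python3 d.py 0 -56 75 0 0; python3 fa.py
```

```text
t 23.9 F [-0.7  1.8  0.9] w -0.3 g 0.8 j [ 0.34  0.46 -0.25  0.   -0.86 -0.45]
housing xyz [  0.9 -55.2  72. ]
[ 0.8  0.9 -3. ] [ 0.02 -0.01 -0.02]
-0.35 133; -0.3 140; -0.25 146; -0.2 134; -0.15 136; -0.1 165; -0.05 150; -0.0 100; 0.05 62; 0.1 51; 0.15 50; 0.2 50; 0.25 49; 0.3 47; 0.35 47;
```

Request:
{"fn": "step_arm", "kwargs": {
  "motion": [
    {"dr":[0,0,0],"slide":[0,0,1],"jaw":0},
    {"dr":[0,0,0],"slide":[0,0,1],"jaw":0},
    {"dr":[0,0,0],"slide":[0,0,2],"jaw":0},
    {"dr":[0,0,0],"slide":[0,0,2],"jaw":0},
    {"dr":[0,0,0],"slide":[0,0,3],"jaw":0},
    {"dr":[0,0,0],"slide":[0,0,3],"jaw":0},
    {"dr":[0,0,0],"slide":[0,0,3],"jaw":0},
    {"dr":[0,0,0],"slide":[0,0,3],"jaw":0}
  ]
}}

```text
clock: 24.95
position: [588.9, 41.1, 71.7]
ee_rot: [-0.668, 0.744, -0.0, -0.001]
contact_force: [-4.9, 1.8, 14.3]
gripper_width: -0.4
grasp_force: 7.4
```

```bash
python3 d.py 0 -56 75 0 0; python3 fa.py
```

```text
t 24.95 F [-4.9  1.8 14.3] w -0.4 g 7.4 j [ 0.34  0.46 -0.26  0.   -0.86 -0.45]
housing xyz [  1.  -55.3  71.7]
[ 0.7  1.  -3.3] [ 0.01 -0.01 -0.01]
-0.35 133; -0.3 140; -0.25 146; -0.2 133; -0.15 138; -0.1 167; -0.05 150; -0.0 98; 0.05 60; 0.1 51; 0.15 51; 0.2 49; 0.25 49; 0.3 49; 0.35 49;
```

The flap is now on its hard stop: 14 N, and the edge overlay reads about 0. Now back over and behind the cover.

Request:
{"fn": "step_arm", "kwargs": {
  "motion": [
    {"dr":[0,0,0],"slide":[0,0,-45],"jaw":0},
    {"dr":[0,0,0],"slide":[0,0,-100],"jaw":0},
    {"dr":[0,0,0],"slide":[0,0,-155],"jaw":0},
    {"dr":[0,0,0],"slide":[0,0,-210],"jaw":0},
    {"dr":[0,0,0],"slide":[0,0,-260],"jaw":0},
    {"dr":[0,0,0],"slide":[-35,0,-295],"jaw":0},
    {"dr":[0,0,0],"slide":[-85,0,-300],"jaw":0},
    {"dr":[0,0,0],"slide":[-135,0,-300],"jaw":0}
  ]
}}

```text
clock: 26.0
position: [604.3, 176.7, 369.2]
ee_rot: [-0.667, 0.745, 0.0, -0.001]
contact_force: [1.0, -1.2, -1.0]
gripper_width: -0.4
grasp_force: 0.0
```

```bash
python3 d.py 0 115 250 0 0; python3 fa.py; python3 - <<'E'
from h import *
p=json.load(open("p.json"));H=hous(p)
g=cv2.cvtColor(optics.get_image("scene"),6).astype(np.float32)
print()
for a in np.arange(1.0,1.5,.03):
    q=proj("scene",H([cover(a,x,200) for x in np.r_[-118:-100:3.,100:118:3]])).astype(np.float32)
    print(round(a,2),cv2.remap(g,q[:,:1].copy(),q[:,1:].copy(),1).ravel().astype(int))
A=target(p,[0,115,250])
for a in [1.35,1.3,1.25,1.2,1.1,1,.9,.8,.7,.6,.5,.4,.3,.2,.15,.1,.08]:
    X=np.array(cover(a,0,176))+[0,11,-20]; print(a,delta(A,target(p,X))[0])
E
```

```text
t 26.0 F [ 1.  -1.2 -1. ] w -0.4 g 0.0 j [ 0.54  0.34  0.33 -0.   -1.56 -0.65]
housing xyz [  1.8  81.1 369.2]
[-34.    1.6 119.2] [ 0.02 -0.01 -0.03]
-0.35 176; -0.3 176; -0.25 174; -0.2 154; -0.15 150; -0.1 172; -0.05 153; -0.0 101; 0.05 69; 0.1 63; 0.15 62; 0.2 63; 0.25 64; 0.3 64; 0.35 63; 
1.0 [157 157 160 159 158 158  83  82  83  81  83  82]
1.03 [158 156 156 159 160 157  82  83  83  83  82  83]
1.06 [122 114 118 106 113 115  85  85  85  85  82  82]
1.09 [162 160 156 157 158 160  84  81  83  83  83  83]
1.12 [162 162 159 156 156 161  84  83  83  86  85  85]
1.15 [159 162 161 157 154 158  83  84  83  84  83  83]
1.18 [157 161 160 160 156 154  85  80  83  83  83  82]
1.21 [157 158 162 160 157 154  84  86  85  85  86  86]
1.24 [158 159 160 157 138 105  84  84  85  84  85  83]
1.27 [155 132 102  86  84  84  84  86  85  87  84  86]
1.3 [180 178 173 183 182 179 204 211 211 213 214 212]
1.33 [164 159 158 162 163 159 170 171 169 170 172 174]
1.36 [165 159 158 160 161 159 171 172 170 171 172 173]
1.39 [166 159 158 160 161 159 169 171 169 171 172 174]
1.42 [166 159 158 160 160 159 170 171 169 169 171 174]
1.45 [165 160 156 160 161 159 171 170 171 170 171 172]
1.48 [165 159 158 159 161 160 169 171 169 169 171 175]
1.35 [42.5  0.  -1.7]
1.3 [51.1  0.   0.4]
1.25 [59.5 -0.   3. ]
1.2 [67.8 -0.   6. ]
1.1 [83.8  0.  13.1]
1 [99.1  0.  21.9]
0.9 [113.4   0.   32.1]
0.8 [126.6   0.   43.7]
0.7 [138.6   0.   56.6]
0.6 [149.3   0.   70.6]
0.5 [158.5  -0.   85.6]
0.4 [166.1   0.  101.5]
0.3 [172.1   0.  118. ]
0.2 [176.5   0.  135. ]
0.15 [178.    0.  143.7]
0.1 [179.1   0.  152.4]
0.08 [179.4   0.  155.9]
```

Request:
{"fn": "step_arm", "kwargs": {
  "motion": [
    {"dr":[0,0,0],"slide":[-30,1,5],"jaw":0},
    {"dr":[0,0,0],"slide":[-45,1,30],"jaw":0},
    {"dr":[0,0,0],"slide":[-45,1,75],"jaw":0},
    {"dr":[0,0,0],"slide":[-40,1,112],"jaw":0},
    {"dr":[0,0,0],"slide":[-34,1,118],"jaw":0},
    {"dr":[0,0,0],"slide":[-20,1,118],"jaw":0},
    {"dr":[0,0,0],"slide":[-4,1,118],"jaw":0},
    {"dr":[0,0,0],"slide":[9,1,118],"jaw":0}
  ]
}}

```text
clock: 27.1
position: [602.4, 165.5, 252.5]
ee_rot: [-0.667, 0.745, 0.0, -0.0]
contact_force: [0.8, -0.3, -0.2]
gripper_width: 0.1
grasp_force: 0.0
```

```bash
python3 d.py 0 115 250 0 0
```

```text
t 27.1 F [ 0.8 -0.3 -0.2] w 0.1 g 0.0 j [ 0.53  0.36  0.08  0.   -1.29 -0.64]
housing xyz [  1.1  69.8 252.5]
[-45.2   1.3   2.4] [ 0.   -0.   -0.02]
```

Request:
{"fn": "step_arm", "kwargs": {
  "motion": [
    {"dr":[0,0,0],"slide":[20,1,8],"jaw":0},
    {"dr":[0,0,0],"slide":[38,1,15],"jaw":0},
    {"dr":[0,0,0],"slide":[54,1,24],"jaw":0},
    {"dr":[0,0,0],"slide":[68,1,34],"jaw":0},
    {"dr":[0,0,0],"slide":[81,1,46],"jaw":0},
    {"dr":[0,0,0],"slide":[93,1,59],"jaw":0},
    {"dr":[0,0,0],"slide":[104,1,73],"jaw":0},
    {"dr":[0,0,0],"slide":[113,1,88],"jaw":0}
  ]
}}

```text
clock: 28.1
position: [588.2, 53.7, 161.7]
ee_rot: [-0.667, 0.745, 0.001, -0.002]
contact_force: [-0.2, -0.3, -0.0]
gripper_width: -0.4
grasp_force: 0.1
```

Request:
{"fn": "step_arm", "kwargs": {
  "motion": [
    {"dr":[0,0,0],"slide":[7,0,14],"jaw":0},
    {"dr":[0,0,0],"slide":[12,0,27],"jaw":0},
    {"dr":[0,0,0],"slide":[16,0,40],"jaw":0},
    {"dr":[0,0,0],"slide":[18,0,50],"jaw":0},
    {"dr":[0,0,0],"slide":[19,0,58],"jaw":0},
    {"dr":[0,0,0],"slide":[20,0,64],"jaw":0},
    {"dr":[0,0,0],"slide":[21,0,69],"jaw":0},
    {"dr":[0,0,0],"slide":[21,0,72],"jaw":0}
  ]
}}

```text
clock: 29.1
position: [586.3, 33.8, 94.2]
ee_rot: [-0.668, 0.744, -0.0, -0.001]
contact_force: [-8.7, 2.7, 21.6]
gripper_width: 0.1
grasp_force: 11.1
```

```bash
python3 d.py 0 -64 97; python3 ca.py|tail -c 420
```

```text
t 29.1 F [-8.7  2.7 21.6] w 0.1 g 11.1 j [ 0.33  0.43 -0.24  0.   -0.91 -0.44]
housing xyz [ -0.8 -62.8  94.2]
[ 1.2 -0.8 -2.8] [ 0.01 -0.01 -0.01]
(np.float64(0.04), 75), (np.float64(0.05), 79), (np.float64(0.06), 88), (np.float64(0.07), 111), (np.float64(0.08), 148), (np.float64(0.09), 183), (np.float64(0.1), 199), (np.float64(0.11), 202), (np.float64(0.12), 201), (np.float64(0.13), 200), (np.float64(0.14), 198), (np.float64(0.15), 195), (np.float64(0.16), 193), (np.float64(0.17), 191), (np.float64(0.18), 192), (np.float64(0.19), 196), (np.float64(0.2), 198)]
```

The cover is seated on its rail stop at 0.08. Now I'll rise and re-measure the fastener.

Request:
{"fn": "step_arm", "kwargs": {
  "motion": [
    {"dr":[0,0,0],"slide":[0,0,-50],"jaw":0},
    {"dr":[0,0,0],"slide":[0,0,-100],"jaw":20},
    {"dr":[0,0,0],"slide":[-40,0,-140],"jaw":40},
    {"dr":[0,0,0],"slide":[-88,0,-145],"jaw":40},
    {"dr":[0,0,0],"slide":[-88,0,-145],"jaw":40},
    {"dr":[0,0,0],"slide":[-88,0,-145],"jaw":40},
    {"dr":[0,0,0],"slide":[-88,0,-145],"jaw":40},
    {"dr":[0,0,0],"slide":[-88,0,-145],"jaw":40}
  ]
}}

```text
clock: 30.15
position: [595.8, 120.2, 235.5]
ee_rot: [-0.667, 0.745, 0.0, -0.002]
contact_force: [1.3, 0.9, -0.1]
gripper_width: 40.3
grasp_force: 0.0
```

```bash
python3 wing.py 0.08 wg2.png; python3 ca.py|head -c 500
```

```text
[(np.float32(130.79297), np.float64(0.96), 0, 0), (np.float32(130.55331), np.float64(0.98), 0, 0), (np.float32(129.04431), np.float64(0.94), 0, 0), (np.float32(127.7191), np.float64(1.0), 0, 0), (np.float32(127.654015), np.float64(0.96), 0, 1), (np.float32(127.25712), np.float64(0.96), -1, -1)]
[596. 120. 236.]
[(np.float64(-0.08), 68), (np.float64(-0.07), 70), (np.float64(-0.06), 71), (np.float64(-0.05), 71), (np.float64(-0.04), 71), (np.float64(-0.03), 73), (np.float64(-0.02), 81), (np.float64(-0.01), 90), (np.float64(-0.0), 92), (np.float64(0.01), 86), (np.float64(0.02), 81), (np.float64(0.03), 78), (np.float64(0.04), 77), (np.float64(0.05), 77), (np.float64(0.06), 80), (np.float64(0.07), 90), (np.float64(0.08), 110), (np.float64(0.09), 146), (np.float64(0.1), 179), (np.float64(0.11), 196), (np.floa
```

```bash
python3 - <<'E'
from h import *
p=json.load(open("p.json")); T,s=pose(); psi=.97-np.pi/2
for n in(40,-9): print(delta(T,target(p,cover(.08,0,100,n),psi,-.08)))
E
```

```text
(array([20.7, -0.8, 87.8]), array([0.19, 0.54, 4.28]))
(array([ 24.5,  -1. , 136.7]), array([0.19, 0.54, 4.28]))
```

Request:
{"fn": "step_arm", "kwargs": {
  "motion": [
    {"dr":[0.05,0.14,1.1],"slide":[6,0,22],"jaw":40},
    {"dr":[0.1,0.27,2.2],"slide":[11,0,44],"jaw":40},
    {"dr":[0.15,0.41,3.3],"slide":[16,-1,66],"jaw":40},
    {"dr":[0.19,0.54,4.28],"slide":[21,-1,88],"jaw":40},
    {"dr":[0.19,0.54,4.28],"slide":[23,-1,114],"jaw":40},
    {"dr":[0.19,0.54,4.28],"slide":[24.5,-1,136.5],"jaw":40},
    {"dr":[0.19,0.54,4.28],"slide":[24.5,-1,136.5],"jaw":40},
    {"dr":[0.19,0.54,4.28],"slide":[24.5,-1,136.5],"jaw":10}
  ]
}}

```text
clock: 31.25
position: [594.7, 96.6, 100.3]
ee_rot: [-0.418, 0.907, -0.035, -0.02]
contact_force: [0.2, -0.2, -0.2]
gripper_width: 22.6
grasp_force: 0.0
```

Request:
{"fn": "step_arm", "kwargs": {
  "motion": [
    {"dr":[0,0,0],"slide":[0,0,0],"jaw":5},
    {"dr":[0,0,0],"slide":[0,0,0],"jaw":5},
    {"dr":[0,0,0],"slide":[0,0,0],"jaw":5},
    {"dr":[0,0,0],"slide":[0,0,0],"jaw":5},
    {"dr":[0,0,0.7],"slide":[0,0,0],"jaw":5},
    {"dr":[0,0,1.5],"slide":[0,0,0],"jaw":5},
    {"dr":[0,0,2.4],"slide":[0,0,0],"jaw":5},
    {"dr":[0,0,3.3],"slide":[0,0,0],"jaw":5}
  ]
}}

```text
clock: 32.25
position: [595.7, 95.6, 100.8]
ee_rot: [-0.198, 0.979, -0.039, -0.01]
contact_force: [3.9, -6.1, 3.7]
gripper_width: 10.2
grasp_force: 61.9
```

```bash
python3 - <<'E'
from h import *
p=json.load(open("p.json")); T,s=pose()
print(s["clock"],s["gripper_width"],s["contact_force"].round(1)); print(delta(T,target(p,cover(.08,0,100,-9),-np.pi/2,-.08)))
E
```

```text
32.25 10.230250718011115 [ 3.9 -6.1  3.7]
(array([1.7, 1. , 1.7]), array([-0.01,  0.03,  3.63]))
```

Request:
{"fn": "step_arm", "kwargs": {
  "motion": [
    {"dr":[0,0,0.9],"slide":[0,0,0],"jaw":5},
    {"dr":[0,0,1.8],"slide":[0,0,0],"jaw":5},
    {"dr":[0,0,2.7],"slide":[0,0,0],"jaw":5},
    {"dr":[0,0,3.4],"slide":[0,0,0],"jaw":5},
    {"dr":[0,0,3.68],"slide":[0,0,0],"jaw":5},
    {"dr":[0,0,3.68],"slide":[0,0,0],"jaw":5},
    {"dr":[0,0,3.68],"slide":[0,0,0],"jaw":5},
    {"dr":[0,0,3.68],"slide":[0,0,0],"jaw":5}
  ]
}}

```text
clock: 33.25
position: [595.9, 94.0, 100.6]
ee_rot: [0.055, 0.998, -0.041, -0.0]
contact_force: [5.0, -10.5, 3.9]
gripper_width: 10.6
grasp_force: 61.7
```

Request:
{"fn": "step_arm", "kwargs": {
  "motion": [
    {"dr":[0,0,0],"slide":[0,0,0],"jaw":45},
    {"dr":[0,0,0],"slide":[0,0,0],"jaw":45},
    {"dr":[0,0,0],"slide":[0,0,0],"jaw":45},
    {"dr":[0,0,0],"slide":[0,0,-20],"jaw":45},
    {"dr":[0,0,0],"slide":[0,0,-60],"jaw":45},
    {"dr":[0,0,0],"slide":[0,0,-100],"jaw":45},
    {"dr":[0,0,0],"slide":[0,0,-137],"jaw":20},
    {"dr":[0,0,0],"slide":[0,0,-137],"jaw":0}
  ]
}}

```text
clock: 34.25
position: [596.6, 108.6, 239.5]
ee_rot: [0.055, 0.998, -0.038, 0.001]
contact_force: [0.4, -1.3, -0.2]
gripper_width: 9.1
grasp_force: 0.0
```

```bash
python3 d.py 0 25 235 0 0;python3 wing.py .08 wg3.png;python3 ca.py|head -c 620|tail -c 240
```

```text
t 34.25 F [ 0.4 -1.3 -0.2] w 9.1 g 0.0 j [ 0.48  0.34 -0.01  0.07 -1.26 -2.19]
housing xyz [  1.4  12.6 239.5]
[ 1.5 12.7  3.6] [ -0.47  -0.39 -11.27]
[(np.float32(125.616394), np.float64(0.0), 0, -2), (np.float32(125.176735), np.float64(0.0), 1, -2), (np.float32(124.40237), np.float64(-0.02), 0, -2), (np.float32(123.25314), np.float64(0.0), -1, -2), (np.float32(123.2296), np.float64(-0.02), 1, -2), (np.float32(122.408745), np.float64(0.0), 0, -3)]
[597. 109. 240.]
t64(0.07), 194), (np.float64(0.08), 199), (np.float64(0.09), 199), (np.float64(0.1), 198), (np.float64(0.11), 196), (np.float64(0.12), 194), (np.float64(0.13), 192), (np.float64(0.14), 190), (np.float64(0.15), 189), (np.float64(0.16), 190),
```

The fastener reads 0.00 rad, in line with the marks. Now I'll go to press_point and push the cover down.

```bash
python3 d.py 0 -65 230 -1.5708 0;  python3 d.py 0 -65 95 -1.5708 0|tail -1
```

```text
t 34.35 F [ 0.2  0.  -1.4] w -0.1 g 0.0 j [ 0.48  0.35 -0.01  0.07 -1.26 -2.19]
housing xyz [ -0.6  11.6 235.5]
[ -0.9 -75.9  11.6] [-0.57 -0.   -0.03]
[ -0.9 -65.1 146.1] [-0.57 -0.   -0.03]
```

Request:
{"fn": "step_arm", "kwargs": {
  "motion": [
    {"dr":[-0.3,0,0],"slide":[-1,-38,6],"jaw":0},
    {"dr":[-0.57,0,0],"slide":[-1,-76,12],"jaw":0},
    {"dr":[-0.57,0,0],"slide":[-1,-72,60],"jaw":0},
    {"dr":[-0.57,0,0],"slide":[-1,-68,105],"jaw":0},
    {"dr":[-0.57,0,0],"slide":[-1,-66,130],"jaw":0},
    {"dr":[-0.57,0,0],"slide":[-1,-65,143],"jaw":0},
    {"dr":[-0.57,0,0],"slide":[-1,-65,147],"jaw":0},
    {"dr":[-0.57,0,0],"slide":[-1,-65,147],"jaw":0}
  ]
}}

```text
clock: 35.35
position: [588.0, 31.3, 95.0]
ee_rot: [0.055, 0.998, -0.0, 0.001]
contact_force: [1.0, 0.3, -0.3]
gripper_width: -0.0
grasp_force: 0.0
```

```bash
python3 d.py 0 -65 80 -1.5708 0
```

```text
t 35.35 F [ 1.   0.3 -0.3] w -0.0 g 0.0 j [ 0.33  0.43 -0.24  0.   -0.91 -2.01]
housing xyz [  1.2 -65.2  95. ]
[ 1.2  0.2 15. ] [-0.    0.01 -0.03]
```

Request:
{"fn": "step_arm", "kwargs": {
  "motion": [
    {"dr":[0,0,0],"slide":[1,0,2],"jaw":0},
    {"dr":[0,0,0],"slide":[1,0,4],"jaw":0},
    {"dr":[0,0,0],"slide":[1,0,6],"jaw":0},
    {"dr":[0,0,0],"slide":[1,0,8],"jaw":0},
    {"dr":[0,0,0],"slide":[1,0,10],"jaw":0},
    {"dr":[0,0,0],"slide":[1,0,12],"jaw":0},
    {"dr":[0,0,0],"slide":[1,0,13],"jaw":0},
    {"dr":[0,0,0],"slide":[1,0,14],"jaw":0}
  ]
}}

```text
clock: 36.35
position: [586.8, 31.0, 82.0]
ee_rot: [0.055, 0.998, -0.001, 0.001]
contact_force: [-2.8, -0.3, 9.2]
gripper_width: 0.0
grasp_force: 4.9
```

```bash
python3 d.py 0 -65 80 -1.5708 0;python3 ca.py|head -c 620
```

```text
t 36.35 F [-2.8 -0.3  9.2] w 0.0 g 4.9 j [ 0.33  0.44 -0.25  0.   -0.88 -2.01]
housing xyz [  0.  -65.6  82. ]
[0.  0.6 2. ] [-0.01  0.01 -0.03]
[(np.float64(-0.08), 66), (np.float64(-0.07), 68), (np.float64(-0.06), 69), (np.float64(-0.05), 69), (np.float64(-0.04), 69), (np.float64(-0.03), 70), (np.float64(-0.02), 78), (np.float64(-0.01), 96), (np.float64(-0.0), 130), (np.float64(0.01), 167), (np.float64(0.02), 193), (np.float64(0.03), 204), (np.float64(0.04), 205), (np.float64(0.05), 204), (np.float64(0.06), 202), (np.float64(0.07), 200), (np.float64(0.08), 198), (np.float64(0.09), 196), (np.float64(0.1), 194), (np.float64(0.11), 192), (np.float64(0.12), 194), (np.float64(0.13), 196), (np.float64(0.14), 196), (np.float64(0.15), 191), (np.float64(0.16), 1
```

Request:
{"fn": "step_arm", "kwargs": {
  "motion": [
    {"dr":[0,0,0],"slide":[0,0,1],"jaw":0},
    {"dr":[0,0,0],"slide":[0,0,2],"jaw":0},
    {"dr":[0,0,0],"slide":[0,0,3],"jaw":0},
    {"dr":[0,0,0],"slide":[0,0,4],"jaw":0},
    {"dr":[0,0,0],"slide":[0,0,4],"jaw":0},
    {"dr":[0,0,0],"slide":[0,0,4],"jaw":0},
    {"dr":[0,0,0],"slide":[0,0,4],"jaw":0},
    {"dr":[0,0,0],"slide":[0,0,4],"jaw":0}
  ]
}}

```text
clock: 37.4
position: [587.0, 31.0, 81.7]
ee_rot: [0.055, 0.999, -0.001, 0.001]
contact_force: [-10.9, 0.3, 26.1]
gripper_width: 0.2
grasp_force: 12.8
```

```bash
python3 d.py 0 -65 80 -1.5708 0;python3 ca.py|head -c 400
```

```text
t 37.4 F [-10.9   0.3  26.1] w 0.2 g 12.8 j [ 0.33  0.44 -0.26  0.   -0.87 -2.01]
housing xyz [  0.1 -65.6  81.7]
[0.1 0.6 1.7] [-0.01  0.02 -0.02]
[(np.float64(-0.08), 66), (np.float64(-0.07), 68), (np.float64(-0.06), 69), (np.float64(-0.05), 69), (np.float64(-0.04), 69), (np.float64(-0.03), 71), (np.float64(-0.02), 79), (np.float64(-0.01), 99), (np.float64(-0.0), 134), (np.float64(0.01), 170), (np.float64(0.02), 195), (np.float64(0.03), 203), (np.float64(0.04), 204), (np.float64(0.05), 204), (np.float64(0.06), 203), (np.float64(0.07), 200),
```

The cover is on its hard stop: z stays at about 82 while the force rose from 9 to 26 N. I'm handing in while still pressing.

```bash
python3 -c "
from bench import arm
print(arm.job_done())"
```

```text
the job is handed in; nothing more can be done
None
```

The job is handed in at about 37 s: flap flat, fastener in line (about 0.00 rad), and cover fully home and held there with about 26 N. My first flap push stopped short at roughly 0.33 rad and the cover came down over it, so I lifted the cover again by the wing, seated the flap and closed the cover again; whether the judge accepts that as the right order is unknown.

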